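Stopper the jars, pack them in the chest and wedge its dovetailed lid home

TASK

Pack away the open white jars: set a stopper fully into the mouth of every jar on the worktop, so that its head rests on the rim, and stand all the jars upright inside the wooden chest, one to a compartment. Then lay the chest's tapered lid in its dovetailed way and slide it home until it wedges tight, its ends flush with the ends of the chest. Spare stoppers may stay out on the worktop; leave the other kitchen things where they stand.

Things in the scene. Friction and masses are not known exactly. Their poses are not given: they have to be found in the camera images.
- chest: Open chest of brown wood, fixed; 200 mm long (x) x 164 mm wide (y). Origin: middle of its underside, on the worktop. Inner floor 6 mm up; inner space 184 x 98 mm, centred; two dividers, 3 mm thick, 12 mm above the floor, cut it across into three compartments, 59 mm long, centred at x = -62, 0 and 62 mm. The four wall tops form a flat bed 82 mm up; the lid slides on it toward +x
- chest_home (a point): Middle of the chest at bed height, axes as the chest's. A dovetailed rail stands along each long side of the bed, 9 mm high. Between the rails the bed is 149 mm wide at the -x end and narrows evenly to 113 mm at the +x end; rail faces lean in by 14 degrees. Both ends are open, no end stop. Lid home: its origin at this point, its x axis along this x axis
- lid: Loose lid of light wood, upper side up: tapered plate 200 mm long (x), 8 mm thick, underside 149 mm wide at its -x end, 113 mm at its +x end, long edges bevelled 14 degrees to fit under the rails; 0.25 kg. Origin: middle of the underside. It wedges by itself at home: a push of about 10 N along +x sets it and friction holds it
- lid_grip (a point): Middle of the dark bar handle on the lid, 22 mm above the lid's underside; bar 70 mm long (x), 24 mm wide (y), 28 mm tall, in the middle of the lid. Some 80 mm short of home (toward the chest's -x) the lid can be lowered straight down on the bed with 4 mm of room at each side, then slid
- jar_0: White straight jar, one of up to three alike (a jar may be absent: then it has no pose), outside diameter 48 mm, 64 mm high, open mouth 36 mm wide, 0.22 kg. Origin: centre of the underside, z up through the mouth; rim 64 mm above it. Stoppered it is 74 mm high
- jar_1: White jar as jar_0 (may be absent)
- jar_2: White jar as jar_0 (may be absent)
- jar_0_mid (a point): Centre of jar_0, 32 mm above its underside (the jar may be absent)
- jar_1_mid (a point): Centre of jar_1, 32 mm above its underside (the jar may be absent)
- jar_2_mid (a point): Centre of jar_2, 32 mm above its underside (the jar may be absent)
- stopper_0_mid (a point): Centre of a stopper 26 mm high, standing head up: cork plug 16 mm long, tapering from 34 mm diameter under the head to 27 mm at the foot; dark disc head, 44 mm diameter, 10 mm thick. Point on the axis 13 mm above the foot; z to the head. Always three, alike; any fits any jar. Seated, the head rests on the rim and this point is 61 mm above the jar's underside
- stopper_1_mid (a point): Centre of a stopper as stopper_0
- stopper_2_mid (a point): Centre of a stopper as stopper_0
- jam_jar: Bystander: jam jar with green lid, 62 mm diameter, 86 mm high; leave alone
- spice_jar: Bystander: spice jar with dark cap, 41 mm diameter, 105 mm high; leave alone
- olive_pot: Bystander: olive-green pot, 53 mm diameter and high; leave alone
- pink_mug: Bystander: pink and white mug, 105 mm high; leave alone
- green_can: Bystander: green drink can, 66 mm diameter, 115 mm high; leave alone
Mind the look-alikes: they are no part of the job. What is shaped like the jar_1 but orange, pink or red is not meant.

How it is judged:
By the outcome, as a careful person would: the job done as asked, in the order asked, and still so for the second after the job is handed in, with the robot touching nothing.
Of jar_0, jar_1, jar_2 only 2 to 3 are there at a start; the rules pass over those that are not, and their reading is None.
At some moment in a run one of jar_0, jar_1, jar_2, lid may be knocked a few centimetres aside while the robot is not near it.
It also fails if it takes over 210 s, if anything falls off the work surface, if the arm or the gripper's body presses on something with over 40 N, if the wrist force passes 120 N, or if a joint passes its speed limit or range.

ROBOT

A 6-joint arm with a two-finger parallel gripper is mounted at the origin on a cart in front of the work surface, level with it; the furniture and walls round the work are solid. World frame = base frame: x ahead of the robot, y to its left, z up, the work surface at z = 0. Lengths are in m, angles in rad, forces in N, time in s.
With the tool pointing down it reaches from about 0.25 to 0.775 m from the base axis. Payload 4 kg.
Tool frame: the origin (TCP) lies midway between the tips of the shut fingers; the grasp point (between the pads) lies 19 mm behind it; z points along the fingers, y is the direction in which the jaws open and shut (so a half turn about z gives the same grasp; the last joint's range is limited). The gripper opens to 94 mm and grips with 3 to 60 N. Pads are 16 mm wide; open, the fingers measure 119 mm over their backs; the gripper's body (75 mm by 177 mm) begins 78 mm behind the grasp point.
Start: joints at [-1.261, 0.087, 1.371, -0, 1.684, -0.103], TCP at [0.221, -0.504, 0.206] pointing down, gripper open.
Joint ranges: [-3.1, 3.1], [-0.76, 2.03], [0.27, 2.55], [-1.08, 4.22], [0.17, 2.65], [-2.57, 2.57]. Speed limits (rad/s): [2.79, 2.79, 3.14, 3.14, 3.14, 3.14].

INTERFACE

Orientations are given as [roll, pitch, yaw] about the fixed x, y, z axes, in that order (R = Rz(yaw) Ry(pitch) Rx(roll)).
In Python, from bench import robot, cams gives the robot as it stands.
- The arm moves only by the tool step_arm, never from a script. Its argument "plan" is a list that holds one entry, the list of rows, each a list of 5 numbers: the shift along the world's x, y, z in mm, then the turn about the world's z in rad, then the opening in per cent of the stroke, from 0 (shut) to 100 (fully open). In form: [[[tx, ty, tz, turn, fingers], ...]]. A call has 1 to 8 rows; each row is the pose to reach, as a shift and turn from the pose commanded when the call began; what a row does not reach only later rows make up. A row lasts 1/12 s, in which the tool goes at most 41.7 mm and 7.16 degrees, less where a joint would pass 70% of its speed; a pose out of reach is approached as far as the arm can. A call with a gripper value outside its range is refused whole. The fingers move at their own pace and stop on an object; the grip force is fixed at half the most. Time passes only in rows, so rows that repeat a pose let the fingers close. It gives the time, the measured TCP pose, the force and the opening at its end, in the units of the state.
- robot.get_obs(): the state, without advancing time (a new reading comes with each control period).
- cams.snapshot(name): name is "side" or "top"; returns a dict with "frame" (480x640x3 uint8, red, green, blue), "camera_matrix" (3x3 intrinsics, pixels), "k1" (the pictures are not rectified: a ray, as slopes to the right and down, at radius r is drawn at 1 + k1 r^2 times it, then the intrinsics apply), "origin" and "attitude" of the camera in the world. Camera axes: x right, y down, z forward; pixel columns grow to the right and rows downward; lengths in m; the calibration is good to about 2 mm. A picture is of the moment at which its call begins. There is no depth.
- robot.close_job(): hands the job in, once; it reports no verdict.
The state is a dict: "time": time; "joint_positions": joint angles; "qvel": joint speeds; "joint_torque": joint torques, N m; "tool_pos": TCP position; "ee_rot": TCP orientation; "wrist_force": force on the tool from outside, world axes, zero at the start; "wrist_torque": the same for the moment, N m; "width": finger opening in m.
Only numpy, scipy, OpenCV 4.12 (cv2) and the standard library are available. Lean on these libraries where they do the work, as an engineer would, in place of code of your own. Each camera call takes 0.05 s, during which the arm holds its last target. There are 200 camera calls.

## Working session

There is one attempt and no reset: what is moved stays moved. The work goes in short steps, Python scripts to look and compute and a tool call to move; the robot and the scene stay as the last step left them, time stands still between calls to the robot, and variables do not carry over. Pictures are saved under pics/ and viewed, about 12 in all and at most 16, crops included, and the job is handed in when it is done.

Besides the shell and the picture viewer there is one more tool, called after "Request:" in YAML: its name, and indented under it one key for each argument. step_arm: Moves the arm, as the interface text tells. Its arguments: {"type":"object","properties":{"plan":{"type":"array"}},"required":["plan"]}

```bash
ls; mkdir -p pics
cat > h.py <<'E'
import numpy as np, cv2
from bench import robot, cams
def snap(n,fn=None):
    s=cams.snapshot(n)
    if fn: cv2.imwrite('pics/'+fn,s['frame'][:,:,::-1])
    return s
E
python3 - <<'E'
from h import *
for n in('top','side'):
    s=snap(n,n+'1.png'); print({k:v for k,v in s.items() if k!='frame'})
print(robot.get_obs())
E
```

```text
pics
{'camera_matrix': array([[465.41763001,   0.        , 323.53282227],
       [  0.        , 465.41763001, 234.74992225],
       [  0.        ,   0.        ,   1.        ]]), 'k1': -0.10690312508345226, 'origin': array([-0.36333235,  0.18733422,  1.41472179]), 'attitude': array([-2.57005442e+00, -1.05359549e-03, -1.83748453e+00])}
{'camera_matrix': array([[456.98103938,   0.        , 315.96804624],
       [  0.        , 456.98103938, 237.77087995],
       [  0.        ,   0.        ,   1.        ]]), 'k1': -0.07341742200654357, 'origin': array([-0.55751143, -0.86582889,  1.00200781]), 'attitude': array([-2.19905038, -0.01684348, -0.87032155])}
{'time': 0.1, 'joint_positions': array([-1.26109186e+00,  8.78544218e-02,  1.37205233e+00, -6.73540912e-06,
        1.68360652e+00, -1.03085246e-01]), 'qvel': array([ 0.00027462, -0.00014131, -0.00315229,  0.00052143, -0.00069096,
       -0.00027328]), 'joint_torque': array([ 3.34518023e-03, -3.41251910e+01, -3.03302300e+01,  7.19637517e-02,
        3.03629483e-02, -9.17917032e-05]), 'tool_pos': array([ 0.22049506, -0.50334172,  0.20446157]), 'ee_rot': array([-3.13968155e+00, -1.90977932e-04,  4.12788777e-01]), 'wrist_force': array([-0.11096581,  0.0582101 , -0.71743809]), 'wrist_torque': array([ 0.01873711,  0.02480858, -0.0159772 ]), 'width': 0.09426099224881593}
```

View pics/top1.png

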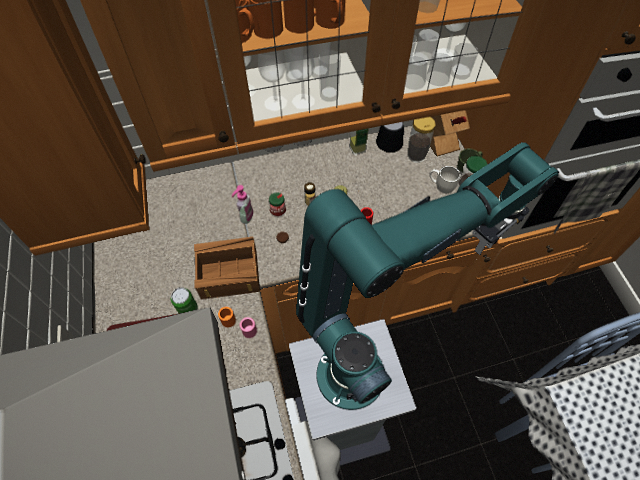

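View pics/side1.png

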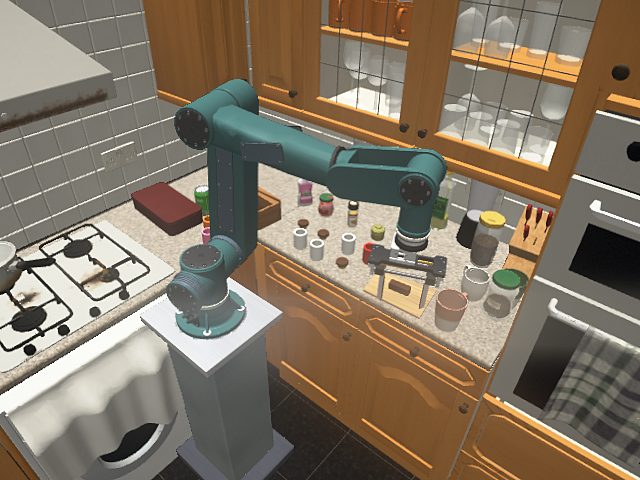

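The side view shows three white jars at about (300,239), (317,250) and (348,244). The stoppers are at (303,223), (323,234) and (342,262), the lid is under the gripper at (400,295), and the chest is at (265,208), partly hidden. The top view shows the chest at (226,268); the arm hides the jars.

```bash
cat >> h.py <<'E'
from scipy.spatial.transform import Rotation as Ro
def cam(s):
    return s['camera_matrix'],np.array([s['k1'],0,0,0.]),np.array(s['origin']),Ro.from_euler('xyz',s['attitude']).as_matrix()
def ray(s,uv):
    K,D,o,R=cam(s); p=cv2.undistortPoints(np.array(uv,float).reshape(-1,1,2),K,D)[:,0]
    return o,np.c_[p,np.ones(len(p))]@R.T
def onz(s,uv,z):
    o,d=ray(s,uv); return o+d*((z-o[2])/d[:,2])[:,None]
def proj(s,P):
    K,D,o,R=cam(s); return cv2.projectPoints(np.array(P,float).reshape(-1,1,3),R.T,-R.T@o,K,D)[0][:,0]
def blobs(m,a0=20):
    n,l,st,c=cv2.connectedComponentsWithStats(m.astype(np.uint8)*255)
    return [(c[i].round(1),st[i]) for i in range(1,n) if st[i,4]>=a0]
E
python3 - <<'E'
from h import *
s=snap('side');t=snap('top')
np.set_printoptions(precision=4,suppress=True)
print('tcp',proj(s,robot.get_obs()['tool_pos']))
print('jars rim',onz(s,[(300,233),(317,243),(348,237)],.064))
print('stop',onz(s,[(303,222),(323,233),(342,261)],.024))
print('lid',onz(s,[(400,287)],.022))
print('chest top',onz(t,[(195,246),(255,238),(260,288),(197,297)],.09))
c=s['frame'][190:330,240:460]; cv2.imwrite('pics/a.png',cv2.resize(c[:,:,::-1],None,fx=3.6,fy=3.6,interpolation=cv2.INTER_CUBIC))
c=t['frame'][225:310,180:280]; cv2.imwrite('pics/b.png',cv2.resize(c[:,:,::-1],None,fx=6,fy=6,interpolation=cv2.INTER_CUBIC))
E
```

```text
tcp [[400.1576 302.0393]]
jars rim [[ 0.4245  0.0154  0.064 ]
 [ 0.419  -0.0679  0.064 ]
 [ 0.518  -0.1268  0.064 ]]
stop [[ 0.5281  0.0927  0.024 ]
 [ 0.5227 -0.0107  0.024 ]
 [ 0.4383 -0.1639  0.024 ]]
lid [[ 0.4579 -0.3834  0.022 ]]
chest top [[0.5283 0.3898 0.09  ]
 [0.5064 0.1881 0.09  ]
 [0.3179 0.208  0.09  ]
 [0.3383 0.4066 0.09  ]]
```

View pics/a.png

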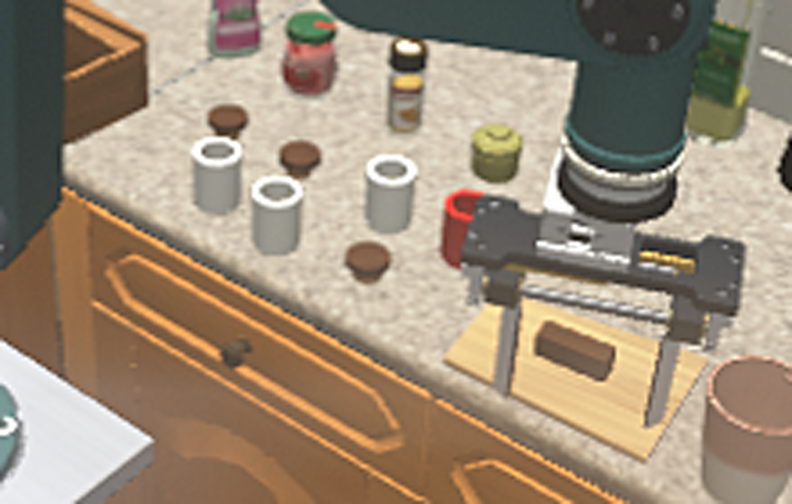

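View pics/b.png

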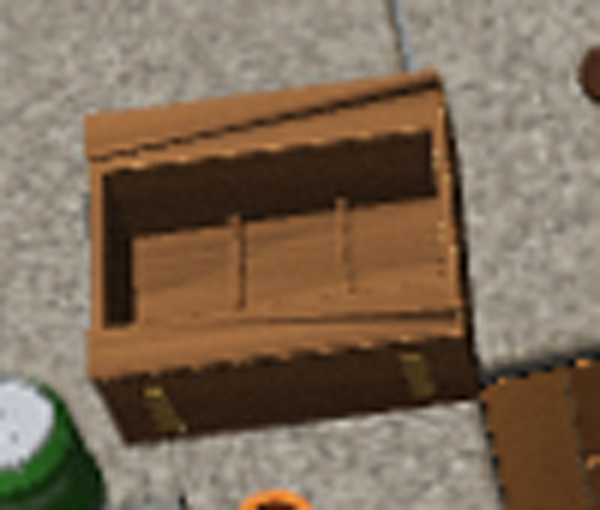

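Request:
step_arm:
  plan:
    - [[40, 30, 10, 0.1, 100], [80, 70, 20, 0.2, 90], [110, 110, 20, 0.3, 70], [130, 150, 20, 0.4, 62], [150, 190, 20, 0.5, 62], [160, 230, 20, 0.6, 62], [170, 270, 20, 0.7, 62], [180, 310, 20, 0.8, 62]]

```text
time: 0.87
tool_pos: [0.3913, -0.2266, 0.2252]
ee_rot: [3.142, -0.0, 1.218]
wrist_force: [0.9, -0.4, -0.5]
width: 0.0585
```

Request:
step_arm:
  plan:
    - [[20, 38, 0, 0.1, 62], [40, 74, 0, 0.2, 62], [60, 110, 0, 0.25, 62], [80, 146, 0, 0.25, 62], [95, 182, 0, 0.25, 62], [110, 218, 0, 0.25, 62], [120, 250, 0, 0.25, 62], [130, 280, 0, 0.25, 62]]

```text
time: 1.53
tool_pos: [0.5211, 0.0537, 0.2251]
ee_rot: [-3.141, -0.0, 1.464]
wrist_force: [-0.1, -0.6, 0.3]
width: 0.058
```

```bash
cat > m.py <<'E'
from h import *
import sys
s=snap('side',sys.argv[1]+'s.png');t=snap('top',sys.argv[1]+'t.png')
c=t['frame'][150:350,170:470]; 
a=cv2.resize(c[:,:,::-1],None,fx=2.66,fy=2.66,interpolation=cv2.INTER_CUBIC)[:532]
cv2.imwrite('pics/'+sys.argv[1]+'tc.png',a)
c=s['frame'][170:345,220:470]
cv2.imwrite('pics/'+sys.argv[1]+'sc.png',cv2.resize(c[:,:,::-1],None,fx=3.2,fy=3.2,interpolation=cv2.INTER_CUBIC))
E
python3 m.py c
```

```text
(no output)
```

View pics/ctc.png

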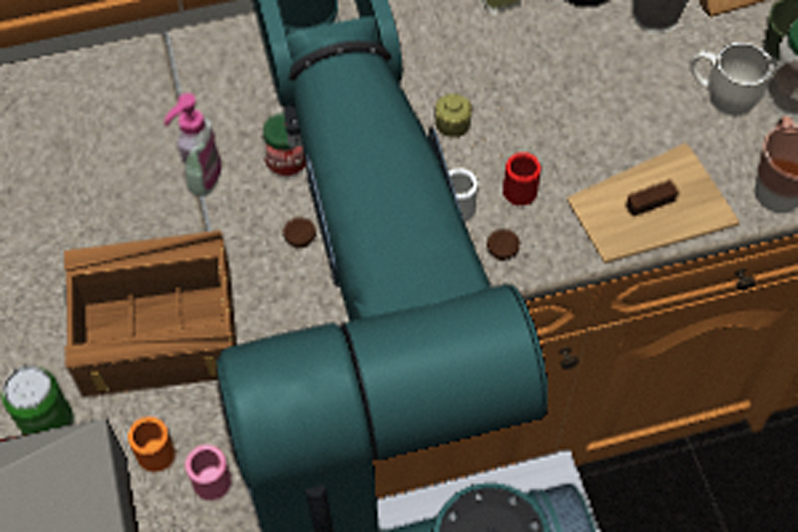

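View pics/csc.png

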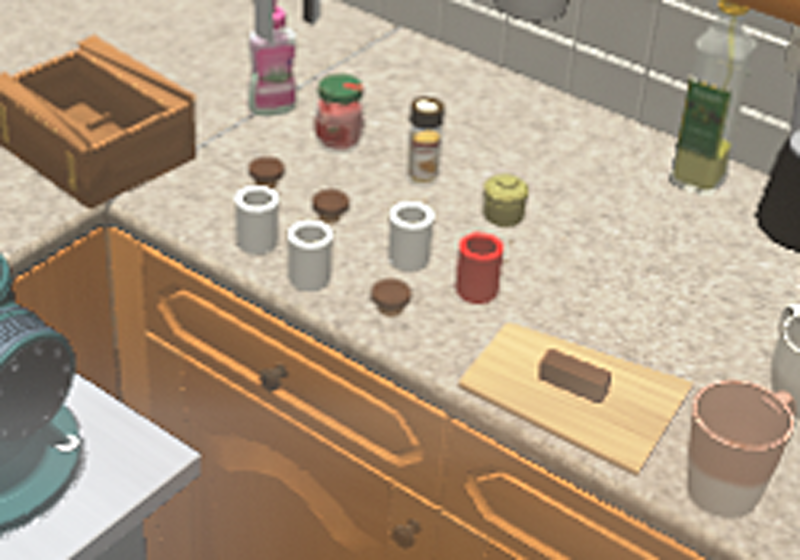

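Side view clear: three jars at crop (257,220), (310,255) and (411,235), with stoppers at (266,168), (331,204) and (391,295). The lid's narrow end is toward +y in the top view, at crop (585,230). The chest's narrow end is also toward +y.

```bash
cat > f.py <<'E'
from h import *
np.set_printoptions(precision=4,suppress=True)
def find(s,kind,P,r=24):
    u,v=proj(s,P)[0].astype(int); f=s['frame'][v-r:v+r,u-r:u+r]; h=cv2.cvtColor(f,cv2.COLOR_RGB2HSV).astype(int)
    H,S,V=h[...,0],h[...,1],h[...,2]
    m=(S<22)&(V>90) if kind=='jar' else ((V<95)&(S>70) if kind=='stop' else None)
    b=[x for x in blobs(m,15) if abs(x[0]-r).max()<14]
    if not b: return None
    c,st=max(b,key=lambda x:x[1][4]); uv=c+[u-r,v-r]
    return uv,st[2:],onz(s,uv,P[2])[0]
E
python3 - <<'E'
from f import *
s=snap('side');t=snap('top')
S=[(.528,.093,.021),(.523,-.011,.021),(.438,-.164,.021)]
J=[(.4245,.0154,.032),(.419,-.068,.032),(.518,-.127,.032)]
for P in S: print('S',find(s,'stop',P),find(t,'stop',P))
for P in J: print('J',find(s,'jar',P),find(t,'jar',P))
tc=lambda L:[(a/2.66+170,b/2.66+150) for a,b in L]
sc=lambda L:[(a/3.2+220,b/3.2+170) for a,b in L]
for q,L in((t,tc([(568,200),(687,145),(737,220),(603,262)])),(s,sc([(508,324),(691,384),(642,468),(460,383)]))):
    c=onz(q,L,.008); print('lid',c[:,:2],c.mean(0),[np.linalg.norm(c[i]-c[i-1]) for i in range(4)])
print('handle',onz(t,tc([(652,195)]),.036),onz(s,sc([(575,370)]),.03))
c=onz(t,[(194.7,244.2),(252.8,237.2),(258.3,280.8),(195,287.5)],.091); print('chest',c,c.mean(0),[np.linalg.norm(c[i]-c[i-1]) for i in range(4)])
E
```

```text
S (array([302.4, 225.3]), array([10,  4, 17], dtype=int32), array([0.5132, 0.0826, 0.021 ])) (array([282.3, 237. ]), array([ 12,  11, 103], dtype=int32), array([0.5303, 0.0935, 0.021 ]))
S (array([323. , 235.8]), array([11,  4, 17], dtype=int32), array([ 0.5123, -0.0193,  0.021 ])) None
S None (array([347.7, 249. ]), array([ 48,  48, 637], dtype=int32), array([ 0.4217, -0.1162,  0.021 ]))
J (array([299.7, 237.9]), array([ 14,  21, 195], dtype=int32), array([0.4346, 0.026 , 0.032 ])) None
J (array([316.5, 247.8]), array([ 14,  22, 137], dtype=int32), array([ 0.4295, -0.0575,  0.032 ])) None
J (array([347.7, 241.4]), array([ 14,  21, 147], dtype=int32), array([ 0.5324, -0.117 ,  0.032 ])) (array([344.6, 218.5]), array([11, 14, 74], dtype=int32), array([ 0.5415, -0.1403,  0.032 ]))
lid [[ 0.4915 -0.2747]
 [ 0.536  -0.4698]
 [ 0.3995 -0.4879]
 [ 0.3852 -0.2869]] [ 0.4531 -0.3798  0.008 ] [np.float64(0.1069478797071373), np.float64(0.20006229363589922), np.float64(0.13764303452038085), np.float64(0.20142040797484986)]
lid [[ 0.4929 -0.2797]
 [ 0.5369 -0.473 ]
 [ 0.4005 -0.4942]
 [ 0.3842 -0.2947]] [ 0.4536 -0.3854  0.008 ] [np.float64(0.1097195222802426), np.float64(0.19820629803549472), np.float64(0.13803865914926883), np.float64(0.2001748058437061)]
handle [[ 0.4523 -0.3783  0.036 ]] [[ 0.4545 -0.3831  0.03  ]]
chest [[0.535  0.3898 0.091 ]
 [0.5109 0.1947 0.091 ]
 [0.3438 0.2083 0.091 ]
 [0.3726 0.4085 0.091 ]] [0.4406 0.3003 0.091 ] [np.float64(0.16348823531457002), np.float64(0.19656962059358035), np.float64(0.1675843406856202), np.float64(0.2022563119086697)]
```

```bash
cat > o.py <<'E'
from f import *
o=robot.get_obs(); print(o['time'],o['tool_pos'],o['ee_rot'],o['width'],o['wrist_force'])
E
python3 o.py
cat > bb.py <<'E'
from f import *
from scipy.optimize import fsolve
a=np.linspace(0,2*np.pi,60)
def pts(P,parts): return np.concatenate([np.c_[P[0]+r*np.cos(a),P[1]+r*np.sin(a),0*a+z] for r,z in parts])
JAR=[(.024,0),(.024,.064)]; HEAD=[(.022,.016),(.022,.026)]
def solve(s,parts,box,g):
    def F(p):
        q=proj(s,pts(p,parts)); return (q.max(0)+q.min(0))/2-[(box[0]+box[1])/2,(box[2]+box[3])/2]
    p=fsolve(F,g); q=proj(s,pts(p,parts)); return p,np.ptp(q,0),[box[1]-box[0],box[3]-box[2]]
E
python3 - <<'E'
from bb import *
s=snap('side');t=snap('top')
sc=lambda b:[b[0]/3.2+220,b[1]/3.2+220,b[2]/3.2+170,b[3]/3.2+170]
tc=lambda b:[b[0]/2.66+170,b[1]/2.66+170,b[2]/2.66+150,b[3]/2.66+150]
for b in [(236,280,186,253),(288,333,221,289),(389,435,201,271)]: print('J',solve(s,JAR,sc(b),(.43,-.05)))
for b in [(248,286,155,184),(312,350,189,219),(371,411,280,310)]: print('S',solve(s,HEAD,sc(b),(.43,-.05)))
for b in [(283,316,217,246),(487,520,228,259)]: print('St',solve(t,HEAD,tc(b),(.43,-.05)))
E
```

```text
1.7333 [0.5207 0.0518 0.225 ] [-3.1407  0.0008  1.4646] 0.05803540659386257 [ 0.2718  0.2986 -0.087 ]
J (array([0.4337, 0.0206]), array([13.4896, 22.2164]), [13.75, 20.9375])
J (array([ 0.4223, -0.0656]), array([14.086 , 22.9405]), [14.0625, 21.25])
J (array([ 0.5234, -0.128 ]), array([14.5588, 22.4902]), [14.375, 21.875])
S (array([0.5278, 0.0902]), array([11.5325,  8.6305]), [11.875, 9.0625])
S (array([ 0.5236, -0.0121]), array([11.952 ,  9.1039]), [11.875, 9.375])
S (array([ 0.4368, -0.166 ]), array([13.0488, 10.4163]), [12.5, 9.375])
St (array([0.53  , 0.0924]), array([12.5848, 11.9553]), [12.406015037593988, 10.902255639097746])
St (array([ 0.4404, -0.1646]), array([12.6415, 12.0711]), [12.406015037593988, 11.654135338345839])
```

Request:
step_arm:
  plan:
    - [[4, 20, -30, 0, 62], [8, 40, -65, 0, 62], [8, 40, -100, 0, 62], [8, 40, -135, 0, 62], [8, 40, -165, 0, 62], [8, 40, -190, 0, 62], [8, 40, -206, 0, 62], [8, 40, -206, 0, 62]]

```text
time: 2.5
tool_pos: [0.5252, 0.0894, 0.015]
ee_rot: [-3.133, 0.002, 1.46]
wrist_force: [-0.6, 0.4, -0.8]
width: 0.0582
```

```bash
python3 o.py; python3 m.py d
```

```text
2.5 [0.5252 0.0894 0.015 ] [-3.1328  0.0019  1.4602] 0.0582114486169382 [-0.5611  0.4248 -0.759 ]
```

View pics/dsc.png

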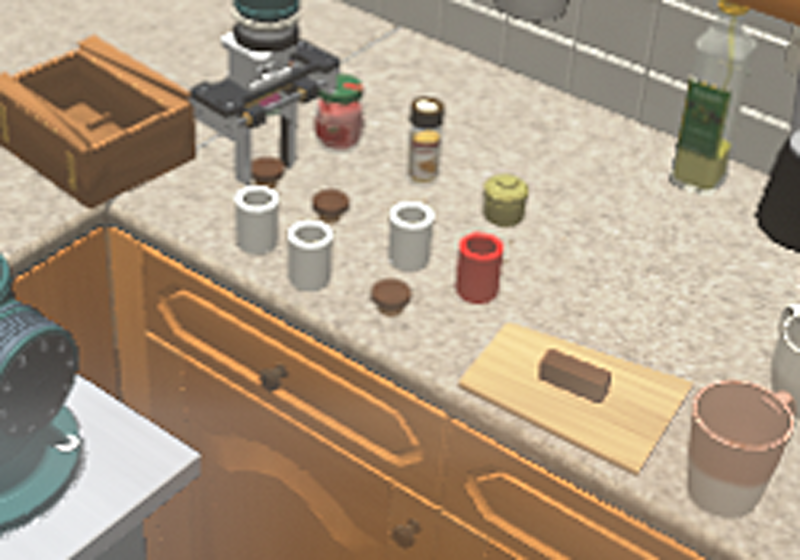

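The fingers straddle the stopper at crop (266,168). Closing.

Request:
step_arm:
  plan:
    - [[3, 2, 1, 0, 40], [3, 2, 1, 0, 30], [3, 2, 1, 0, 30], [3, 2, 1, 0, 30], [3, 2, 1, 0, 30], [3, 2, 1, 0, 30]]

```text
time: 3.1
tool_pos: [0.5337, 0.0933, 0.0226]
ee_rot: [3.137, -0.0, 1.463]
wrist_force: [0.6, -1.9, 6.1]
width: 0.0418
```

Request:
step_arm:
  plan:
    - [[0, 0, 30, 0, 30], [0, 0, 60, 0, 30], [0, 0, 90, 0, 30], [0, 0, 90, 0, 30], [0, 0, 90, 0, 30]]

```text
time: 3.52
tool_pos: [0.5332, 0.0936, 0.1127]
ee_rot: [3.137, -0.001, 1.463]
wrist_force: [-0.2, 0.8, -1.6]
width: 0.0419
```

```bash
python3 o.py; python3 m.py e
```

```text
3.5167 [0.5332 0.0936 0.1127] [ 3.1368 -0.0009  1.463 ] 0.04193470565780603 [-0.192   0.7502 -1.5645]
```

View pics/esc.png

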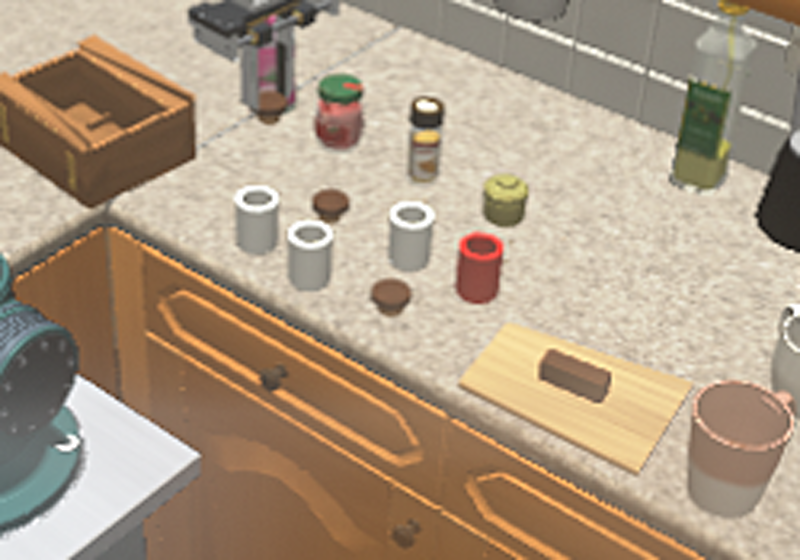

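The stopper is held, at crop (269,105). I'll measure its offset in the grip.

Run:
```python
from f import *
s=snap('side')
o=robot.get_obs()['tool_pos']
print(o,proj(s,o))
f=s['frame'];u,v=220+269/3.2,170+105/3.2
c=f[int(v)-14:int(v)+14,int(u)-16:int(u)+16].astype(int)
h=cv2.cvtColor(c.astype(np.uint8),cv2.COLOR_RGB2HSV).astype(int)
m=(c[...,0]-c[...,2]>22)&(h[...,2]<125)&(h[...,0]<20)
for b,st in blobs(m,8): print(b+[int(u)-16,int(v)-14],st, onz(s,b+[int(u)-16,int(v)-14],.112))
f=snap('top')
for n in [(0.0,)]:
  pass
t=f; uv=proj(t,o)[0]; print(uv)
c=t['frame'];cv2.imwrite('pics/g.png',np.vstack([cv2.resize(q[:,:,::-1],(600,300),interpolation=cv2.INTER_CUBIC) for q in (c[int(uv[1])-20:int(uv[1])+20,int(uv[0])-40:int(uv[0])+40],s['frame'][int(v)-20:int(v)+20,int(u)-40:int(u)+40])]))
```

```text
[0.5305 0.0933 0.1083] [[303.3142 202.8621]]
[304.  206.4] [12 15  9  7 29] [[0.5093 0.0712 0.112 ]]
[280.4509 223.1234]
```

View pics/g.png

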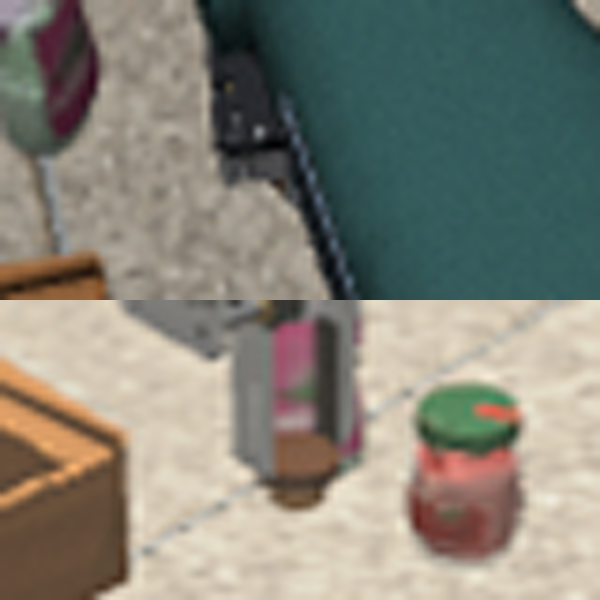

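The stopper is centred under the TCP to within about 2 mm. Now I'll refine jar positions from the rim edges.

Run:
```python
from bb import *
s=snap('side')
f=s['frame']
for (u,v) in [(300,231),(317,243),(348,237)]:
    print(u,v-8,[tuple(x) for x in f[v-8:v+20,u].tolist()])
print([tuple(x) for x in f[236,285:312].tolist()])
for P in [(.4337,.0206),(.4245,.0154)]:
    q=proj(s,pts(P,[(.024,.064)])); q2=proj(s,pts(P,[(.018,.064)])); q3=proj(s,pts(P,[(.024,0)])); print(q.min(0),q.max(0),q2.min(0),q2.max(0),q3.max(0))
c=f[215:275,280:370]; cv2.imwrite('pics/k.png',cv2.resize(c[:,:,::-1],None,fx=8,fy=8,interpolation=cv2.INTER_NEAREST))
```

```text
300 223 [(224, 215, 196), (215, 203, 185), (204, 192, 172), (208, 195, 175), (211, 195, 171), (255, 255, 255), (208, 209, 203), (142, 141, 130), (154, 152, 142), (155, 153, 143), (146, 142, 132), (234, 234, 221), (255, 255, 255), (194, 193, 184), (149, 146, 135), (157, 154, 143), (157, 155, 145), (156, 154, 144), (156, 154, 144), (157, 154, 145), (157, 154, 144), (156, 153, 143), (155, 153, 144), (156, 153, 143), (154, 151, 142), (153, 151, 141), (158, 152, 139), (212, 198, 179)]
317 235 [(180, 169, 155), (216, 204, 184), (217, 205, 183), (223, 215, 188), (255, 255, 255), (214, 214, 207), (146, 142, 132), (156, 153, 144), (157, 154, 145), (151, 148, 139), (165, 159, 142), (255, 255, 255), (230, 230, 225), (150, 147, 136), (156, 152, 142), (158, 154, 145), (158, 155, 145), (158, 155, 145), (158, 154, 144), (157, 155, 144), (157, 154, 144), (157, 154, 144), (158, 154, 143), (156, 152, 143), (155, 150, 140), (153, 151, 141), (204, 191, 173), (213, 199, 179)]
348 229 [(223, 213, 192), (224, 215, 194), (221, 208, 187), (216, 202, 179), (255, 255, 255), (225, 225, 221), (142, 139, 128), (1
[... 314 characters left out ...]
 139), (205, 193, 176), (222, 210, 190)]
[(226, 217, 196), (219, 206, 187), (215, 202, 183), (220, 207, 188), (225, 216, 194), (223, 212, 190), (216, 201, 180), (213, 199, 177), (182, 171, 154), (140, 137, 128), (137, 135, 126), (144, 142, 132), (161, 159, 150), (178, 176, 167), (184, 182, 171), (194, 193, 184), (189, 189, 179), (165, 163, 152), (146, 144, 133), (137, 135, 125), (127, 124, 116), (148, 142, 131), (204, 192, 173), (214, 201, 180), (203, 191, 173), (213, 201, 182), (218, 205, 184)]
[293.8855 227.4827] [307.375  235.2558] [295.573  228.4344] [305.6894 234.2638] [307.2733 249.6989]
[293.2181 229.1259] [306.7785 236.9799] [294.9145 230.0873] [305.084  235.9775] [306.69   251.4573]
```

View pics/k.png

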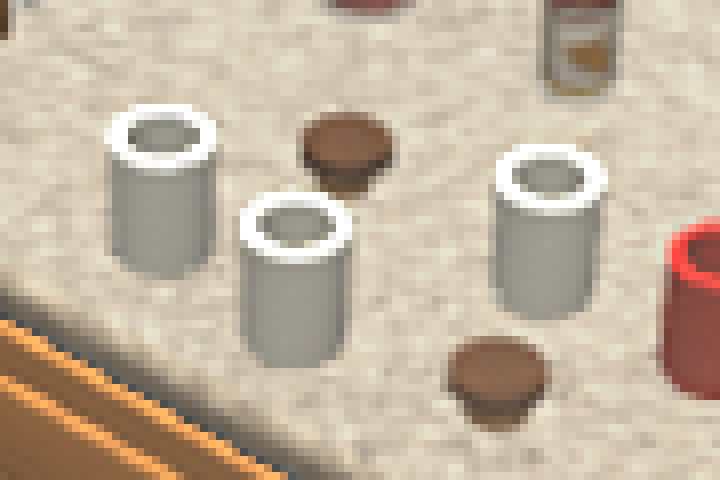

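Rims are clearly visible as white rings at full-frame centres near (300,232), (316.5,243) and (348,237). I'll use the ring centroid as the automatic measure.

```bash
cat > rim.py <<'E'
from f import *
def rims(s):
    f=s['frame']; h=cv2.cvtColor(f,cv2.COLOR_RGB2HSV); m=(h[...,1]<22)&(h[...,2]>170); m[:210]=0; m[280:]=0; m[:,:280]=0; m[:,370:]=0
    m=cv2.morphologyEx(m.astype(np.uint8),cv2.MORPH_CLOSE,np.ones((3,3),np.uint8))
    out=[]
    for c in cv2.findContours(m,cv2.RETR_EXTERNAL,cv2.CHAIN_APPROX_NONE)[0]:
        if len(c)>=20:
            (u,v),ax,an=cv2.fitEllipse(c); out.append((np.round((u,v),1),np.round(ax,1),onz(s,(u,v),.064)[0]))
    return out
E
python3 - <<'E'
from rim import *
for r in rims(snap('side')): print(*r)
print(robot.get_obs()['tool_pos'])
E
```

```text
[316.5 242.9] [ 8.5 13.8] [ 0.4183 -0.066   0.064 ]
[348.3 236.9] [ 8.3 13.4] [ 0.5192 -0.1272  0.064 ]
[299.7 231.8] [ 8.1 13.2] [0.4295 0.0214 0.064 ]
[0.5307 0.0933 0.1084]
```

Request:
step_arm:
  plan:
    - [[-20, -14, 0, 0, 30], [-46, -33, 0, 0, 30], [-72, -52, 0, 0, 30], [-90, -65, 0, 0, 30], [-99, -71, 0, 0, 30], [-99, -71, 0, 0, 30], [-99, -71, 0, 0, 30], [-99, -71, 0, 0, 30]]

```text
time: 4.48
tool_pos: [0.4338, 0.0228, 0.1105]
ee_rot: [3.141, -0.001, 1.463]
wrist_force: [-0.9, 0.2, -1.0]
width: 0.042
```

Request:
step_arm:
  plan:
    - [[0, 0, -8, 0, 30], [0, 0, -16, 0, 30], [0, 0, -22, 0, 30], [0, 0, -28, 0, 30], [0, 0, -34, 0, 30], [0, 0, -34, 0, 30]]

```text
time: 4.98
tool_pos: [0.4318, 0.0226, 0.0745]
ee_rot: [-3.138, 0.0, 1.463]
wrist_force: [-0.0, -0.7, -0.8]
width: 0.0421
```

Run:
```python
from f import *
s=snap('side'); o=robot.get_obs(); print(o['tool_pos'],o['wrist_force'])
c=s['frame'][185:265,270:370]; cv2.imwrite('pics/l.png',cv2.resize(c[:,:,::-1],None,fx=7,fy=7,interpolation=cv2.INTER_NEAREST))
```

```text
[0.4322 0.0225 0.0753] [-0.2022 -0.1656  0.1567]
```

View pics/l.png

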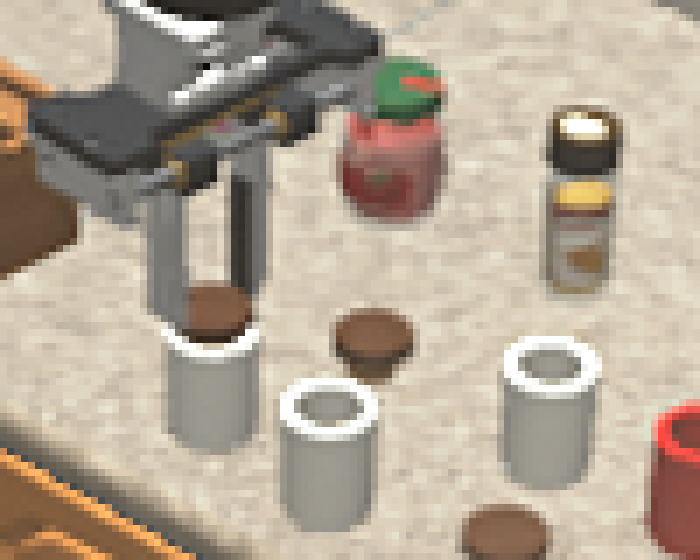

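Stopper 0's plug is inside jar 0's mouth (crop 212,330). I'll lower it the rest of the way, release, and go to stopper 1.

Request:
step_arm:
  plan:
    - [[0, 0, -4, 0, 30], [0, 0, -8, 0, 30], [0, 0, -9, 0, 30], [0, 0, -9, 0, 62], [0, 0, -9, 0, 62], [0, 0, -9, 0, 62], [0, 0, -9, 0, 62]]

```text
time: 5.62
tool_pos: [0.4328, 0.0223, 0.0673]
ee_rot: [3.142, 0.0, 1.463]
wrist_force: [-0.1, 0.7, -0.1]
width: 0.0582
```

Request:
step_arm:
  plan:
    - [[0, 0, 20, 0, 62], [0, 0, 50, 0, 62], [30, -10, 50, 0, 62], [60, -20, 50, 0, 62], [93, -32, 50, 0, 62], [93, -32, 50, 0, 62], [93, -32, 50, 0, 62]]

```text
time: 6.2
tool_pos: [0.5263, -0.0101, 0.116]
ee_rot: [-3.139, -0.0, 1.462]
wrist_force: [-0.8, 0.2, 0.1]
width: 0.0582
```

```bash
python3 o.py
python3 - <<'E'
from bb import *
s=snap('side')
for P in [(.5256,-.0106,.021),(.439,-.1645,.021)]:
    # stopper head mask: reddish brown, dark
    u,v=proj(s,P)[0].astype(int); f=s['frame'][v-12:v+12,u-14:u+14].astype(int); m=(f.sum(2)<330)&(f[...,0]-f[...,2]>25)
    b=blobs(m,25); print([ (x[0]+[u-14,v-12],x[1]) for x in b],proj(s,P))
f=s['frame'];h=cv2.cvtColor(f,cv2.COLOR_RGB2HSV)
c=f[205:265,270:370]; cv2.imwrite('pics/n.png',cv2.resize(c[:,:,::-1],None,fx=7,fy=7,interpolation=cv2.INTER_NEAREST))
E
```

```text
6.2 [ 0.5263 -0.0101  0.116 ] [-3.1387 -0.0001  1.4618] 0.058227388519965007 [-0.8499  0.1743  0.1071]
[(array([322.8, 233.5]), array([ 9,  9, 11,  9, 73], dtype=int32))] [[323.4642 233.3157]]
[(array([341.8, 262.3]), array([ 8,  9, 12, 10, 95], dtype=int32))] [[342.2098 261.6556]]
```

View pics/n.png

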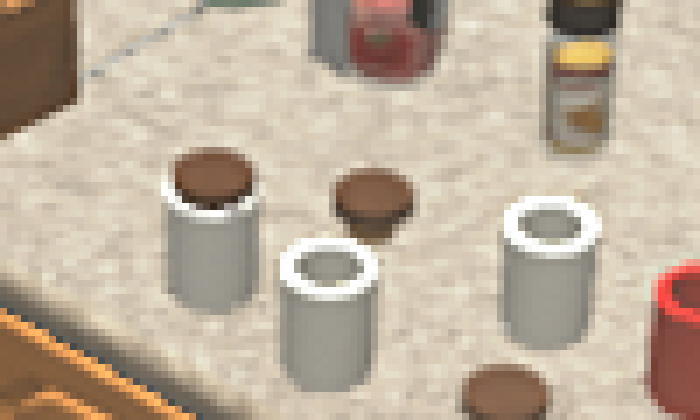

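Stopper 0 is seated, with the head on the rim (crop 212,175). Next, stopper 1.

Request:
step_arm:
  plan:
    - [[-1, -1, -30, 0, 62], [-1, -1, -60, 0, 62], [-1, -1, -85, 0, 62], [-1, -1, -98, 0, 62], [-1, -1, -98, 0, 62], [-1, -1, -98, 0, 62], [-1, -1, -98, 0, 30], [-1, -1, -98, 0, 30]]

```text
time: 6.92
tool_pos: [0.5261, -0.0106, 0.0216]
ee_rot: [3.138, 0.0, 1.463]
wrist_force: [0.3, -0.2, 0.0]
width: 0.0484
```

Request:
step_arm:
  plan:
    - [[0, 0, 0, 0, 30], [0, 0, 0, 0, 30], [0, 0, 0, 0, 30], [0, 0, 30, 0, 30], [0, 0, 60, 0, 30], [0, 0, 90, 0, 30], [0, 0, 90, 0, 30]]

```text
time: 7.5
tool_pos: [0.5291, -0.0112, 0.1167]
ee_rot: [3.129, 0.0, 1.463]
wrist_force: [0.6, 0.0, 0.6]
width: 0.0426
```

```bash
python3 - <<'E'
from rim import *
s=snap('side')
for r in rims(s): print(*r)
P=(.5257,-.0102,.110);u,v=proj(s,P)[0].astype(int); f=s['frame'][v-12:v+12,u-14:u+14].astype(int); m=(f.sum(2)<330)&(f[...,0]-f[...,2]>25)
print([ (x[0]+[u-14,v-12],x[1]) for x in blobs(m,15)],proj(s,P))
E
python3 o.py
```

```text
[316.5 242.9] [ 8.5 13.8] [ 0.4183 -0.066   0.064 ]
[348.3 236.9] [ 8.3 13.4] [ 0.5192 -0.1272  0.064 ]
[300.3 229.2] [12.7 14.7] [0.4429 0.0303 0.064 ]
[(array([325.9, 211.8]), array([11,  5, 12, 12, 85], dtype=int32))] [[324.0504 213.0736]]
7.55 [ 0.5277 -0.011   0.1136] [3.1328 0.0003 1.4628] 0.0424569012531955 [ 0.1045  0.2192 -1.1741]
```

Request:
step_arm:
  plan:
    - [[-20, -10, 0, 0, 30], [-50, -26, 0, 0, 30], [-78, -41, 0, 0, 30], [-96, -50, 0, 0, 30], [-105, -55, 0, 0, 30], [-105, -55, 0, 0, 30], [-105, -55, 0, 0, 30], [-105, -55, 0, 0, 30]]

```text
time: 8.22
tool_pos: [0.4206, -0.0653, 0.1092]
ee_rot: [3.141, -0.0, 1.463]
wrist_force: [-0.0, 0.5, -0.4]
width: 0.0419
```

Request:
step_arm:
  plan:
    - [[0, 0, -8, 0, 30], [0, 0, -16, 0, 30], [0, 0, -24, 0, 30], [0, 0, -32, 0, 30], [0, 0, -38, 0, 30], [0, 0, -42, 0, 30], [0, 0, -42, 0, 30], [0, 0, -42, 0, 30]]

```text
time: 8.88
tool_pos: [0.4207, -0.067, 0.0694]
ee_rot: [3.139, 0.003, 1.463]
wrist_force: [-2.6, -2.9, 8.4]
width: 0.0425
```

Request:
step_arm:
  plan:
    - [[-1, -1, 0, 0, 30], [-2, -2, 0, 0, 30], [-2, -2, -1, 0, 30], [-2, -2, -1, 0, 30]]

```text
time: 9.22
tool_pos: [0.4203, -0.0676, 0.0692]
ee_rot: [3.135, -0.001, 1.463]
wrist_force: [-1.0, 1.6, 11.5]
width: 0.0421
```

```bash
cat > hd.py <<'E'
from rim import *
s=snap('side')
for P in [(.432,.0225,.07),(.420,-.066,.07),(.5215,-.126,.07)]:
    u,v=proj(s,P)[0].astype(int); f=s['frame'][v-12:v+12,u-14:u+14].astype(int); m=(f.sum(2)<330)&(f[...,0]-f[...,2]>25)
    print([ (x[0]+[u-14,v-12],x[1][:2]+[u-14,v-12],x[1][2:]) for x in blobs(m,15)],proj(s,P))
E
python3 hd.py;python3 o.py
```

```text
[(array([299.2, 230.5]), array([295, 227]), array([11,  8, 53], dtype=int32))] [[299.908  229.9449]]
[(array([318.1, 241.2]), array([314, 238]), array([ 9,  8, 58], dtype=int32))] [[316.8085 241.2486]]
[] [[348.5184 235.0863]]
9.2667 [ 0.4203 -0.0676  0.0692] [ 3.1355 -0.0006  1.4629] 0.04257570134762989 [ 0.1132  1.0674 10.8671]
```

Head height matches jar 0's seated stopper, and the 11 N is the head on the rim. Release and go to stopper 2.

Request:
step_arm:
  plan:
    - [[0, 0, 1, 0, 62], [0, 0, 1, 0, 62], [0, 0, 1, 0, 62], [0, 0, 25, 0, 62], [0, 0, 50, 0, 62], [10, -40, 50, 0, 62], [20, -80, 50, 0, 62], [20, -97, 50, 0, 62]]

```text
time: 9.93
tool_pos: [0.4389, -0.168, 0.1164]
ee_rot: [3.14, 0.002, 1.462]
wrist_force: [-0.7, -0.5, 0.1]
width: 0.0584
```

Request:
step_arm:
  plan:
    - [[0, 0, 0, 0, 62], [0, 0, -30, 0, 62], [0, 0, -60, 0, 62], [0, 0, -85, 0, 62], [0, 0, -97, 0, 62], [0, 0, -97, 0, 62], [0, 0, -97, 0, 62], [0, 0, -97, 0, 62]]

```text
time: 10.6
tool_pos: [0.4385, -0.1644, 0.0203]
ee_rot: [3.14, 0.0, 1.463]
wrist_force: [0.4, -0.3, 0.1]
width: 0.0586
```

```bash
python3 hd.py;python3 o.py
```

```text
[(array([299.9, 230. ]), array([295, 227]), array([11,  8, 67], dtype=int32))] [[299.908  229.9449]]
[(array([303.3, 230.7]), array([302, 229]), array([ 4,  5, 17], dtype=int32)), (array([315. , 241.5]), array([311, 238]), array([ 9,  8, 53], dtype=int32))] [[316.8085 241.2486]]
[] [[348.5184 235.0863]]
10.65 [ 0.4389 -0.1647  0.0208] [3.1391 0.0008 1.4632] 0.058047577681790447 [-0.3951  0.383   0.1389]
```

Request:
step_arm:
  plan:
    - [[0, 0, -1, 0, 30], [0, 0, -1, 0, 30], [0, 0, -1, 0, 30], [0, 0, -1, 0, 30], [0, 0, -1, 0, 30], [0, 0, 30, 0, 30], [0, 0, 60, 0, 30], [0, 0, 90, 0, 30]]

```text
time: 11.32
tool_pos: [0.437, -0.1643, 0.1096]
ee_rot: [-3.139, -0.001, 1.463]
wrist_force: [1.0, -0.6, -1.1]
width: 0.0427
```

Request:
step_arm:
  plan:
    - [[0, 0, 0, 0, 30], [20, 9, 0, 0, 30], [45, 20, 0, 0, 30], [68, 30, 0, 0, 30], [83, 38, 0, 0, 30], [83, 38, 0, 0, 30], [83, 38, 0, 0, 30], [83, 38, 0, 0, 30]]

```text
time: 11.98
tool_pos: [0.5199, -0.1268, 0.1086]
ee_rot: [-3.14, 0.0, 1.463]
wrist_force: [0.1, 0.3, -0.8]
width: 0.0424
```

```bash
python3 - <<'E'
from rim import *
s=snap('side')
for r in rims(s): print(*r)
E
python3 hd.py; python3 o.py
```

```text
[316.5 243.7] [ 6.2 12.4] [ 0.4145 -0.0693  0.064 ]
[348.3 236.9] [ 8.3 13.4] [ 0.5192 -0.1272  0.064 ]
[300.3 229.2] [12.7 14.7] [0.4429 0.0303 0.064 ]
[(array([299.9, 230. ]), array([295, 227]), array([11,  8, 67], dtype=int32))] [[299.908  229.9449]]
[(array([303.3, 230.7]), array([302, 229]), array([ 4,  5, 17], dtype=int32)), (array([316.5, 241.3]), array([311, 238]), array([12,  8, 77], dtype=int32))] [[316.8085 241.2486]]
[(array([350.4, 225.4]), array([347, 223]), array([ 8,  6, 46], dtype=int32)), (array([348.1, 230.8]), array([345, 230]), array([ 7,  3, 18], dtype=int32))] [[348.5184 235.0863]]
12.0833 [ 0.5199 -0.127   0.1091] [-3.1407  0.0001  1.462 ] 0.042502781524021926 [-0.4854 -0.7101 -0.3043]
```

Jar 2 unmoved. Lower at (+1,+1).

Request:
step_arm:
  plan:
    - [[1, 0, -8, 0, 30], [1, 0, -16, 0, 30], [1, 0, -24, 0, 30], [1, 0, -32, 0, 30], [1, 0, -38, 0, 30], [1, 0, -42, 0, 30], [1, 0, -42, 0, 30], [1, 0, -42, 0, 30]]

```text
time: 12.75
tool_pos: [0.5219, -0.127, 0.0675]
ee_rot: [3.142, 0.001, 1.463]
wrist_force: [-0.5, -1.5, 1.1]
width: 0.0428
```

```bash
python3 hd.py|tail -1; python3 o.py
```

```text
[(array([349.9, 235.1]), array([346, 231]), array([ 9,  9, 54], dtype=int32))] [[348.5184 235.0863]]
12.8 [ 0.5219 -0.1269  0.0675] [3.1415 0.0006 1.4627] 0.04281961206427243 [-0.4418 -1.1914  0.2631]
```

Request:
step_arm:
  plan:
    - [[0, 0, 0, 0, 68], [0, 0, 0, 0, 68], [0, 0, 0, 0, 68], [0, 0, 0, 0, 68], [0, 0, -15, 0, 68], [0, 0, -30, 0, 68], [0, 0, -42, 0, 68], [0, 0, -42, 0, 68]]

```text
time: 13.47
tool_pos: [0.5196, -0.1257, 0.0223]
ee_rot: [-3.136, -0.002, 1.463]
wrist_force: [0.2, -0.0, -0.1]
width: 0.064
```

Request:
step_arm:
  plan:
    - [[0, 0, 0, 0, 40], [0, 0, 0, 0, 40], [0, 0, 0, 0, 40], [0, 0, 0, 0, 40], [0, 0, 0, 0, 40], [0, 0, 30, 0, 40], [0, 0, 60, 0, 40], [0, 0, 60, 0, 40]]

```text
time: 14.13
tool_pos: [0.5257, -0.128, 0.0918]
ee_rot: [3.13, 0.003, 1.463]
wrist_force: [1.7, -0.1, -1.9]
width: 0.0471
```

```bash
python3 o.py
python3 - <<'E'
from f import *
s=snap('side','p.png')
c=np.array([(.535,.3898),(.5109,.1947),(.3438,.2083),(.3726,.4085)])
print(proj(s,np.c_[c,[.091]*4])); print(proj(s,np.c_[c,[0]*4])[1:3])
a=s['frame'][170:250,210:310]; b=s['frame'][205:285,290:390]
cv2.imwrite('pics/q.png',np.hstack([cv2.resize(x[:,:,::-1],(390,312),interpolation=cv2.INTER_CUBIC) for x in(a,b)]))
E
```

```text
14.1333 [ 0.5257 -0.128   0.0918] [3.1301 0.0026 1.4627] 0.04711830476302891 [ 1.724  -0.111  -1.8818]
[[249.6708 180.7525]
 [280.0678 199.4921]
 [245.3545 216.1502]
 [215.7819 194.3952]]
[[280.7305 219.2753]
 [247.1427 236.5308]]
```

View pics/q.png

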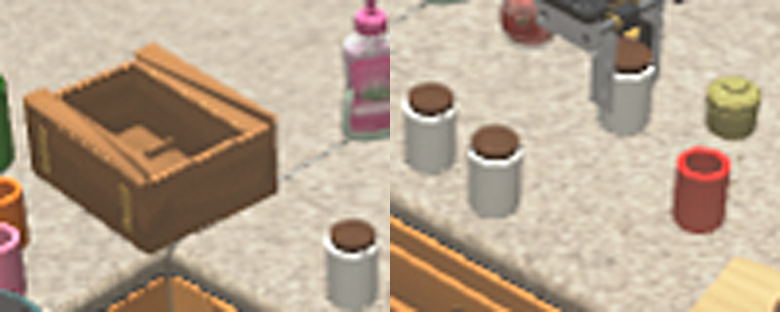

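All three jars are stoppered and jar 2 is held. Chest corners in the side view: about (247.5,181), (280.5,199), (246.5,218), (216.7,194). I'll fit the known rectangle over both views.

```bash
python3 - <<'E'
from f import *
from scipy.optimize import least_squares
s=snap('side');t=snap('top')
# order: (+x,-y),( -x,-y),(-x,+y),(+x,+y) in chest frame (chest -y = world +x)
m=np.array([(.1,-.082),(-.1,-.082),(-.1,.082),(.1,.082)])
us=np.array([(247.5,181),(280.5,199),(246.5,217.8),(216.7,194)]);ut=np.array([(194.7,244.2),(252.8,237.2),(258.3,280.8),(195,287.5)])-.5
def W(p):
    c,n=np.cos(p[2]),np.sin(p[2]); return np.c_[m@np.array([[c,n],[-n,c]])+p[:2],[.091]*4]
for q in [[(s,us)],[(t,ut)],[(s,us),(t,ut)]]:
    r=least_squares(lambda p:np.concatenate([(proj(a,W(p))-b).ravel() for a,b in q]),[.44,.3,1.44]); print(r.x,r.fun.round(1))
print(onz(t,[(182,297)],.115));
E
python3 o.py
```

```text
[0.4393 0.2985 1.4801] [ 1.1  0.1  0.3  0.7  0.2 -2.  -1.6  1.2]
[0.4428 0.3015 1.4541] [ 0.   0.4  1.  -0.1 -0.9 -0.8 -0.1  0.5]
[0.4419 0.3011 1.4634] [ 1.7 -0.3  0.2  0.5 -0.3 -2.5 -1.3  0.5 -0.   0.8  0.9 -0.1 -0.5 -0.9
  0.3  1. ]
[[0.337 0.448 0.115]]
14.2833 [ 0.5214 -0.1265  0.0847] [-3.1408 -0.0002  1.4628] 0.04774741836922714 [-0.0215  0.1368 -3.6807]
```

Request:
step_arm:
  plan:
    - [[0, 0, 35, 0, 40], [0, 20, 65, 0, 40], [-10, 55, 65, 0, 40], [-20, 93, 65, 0, 40], [-30, 131, 65, 0, 40], [-38, 169, 65, 0, 40], [-46, 207, 65, 0, 40], [-52, 245, 65, 0, 40]]

```text
time: 14.95
tool_pos: [0.4675, 0.1198, 0.1477]
ee_rot: [-3.137, 0.001, 1.462]
wrist_force: [0.7, 0.3, -3.0]
width: 0.0473
```

Request:
step_arm:
  plan:
    - [[-4, 38, 0, 0, 40], [-8, 76, 0, 0, 40], [-12, 114, 0, 0, 40], [-16, 152, 0, 0, 40], [-19, 190, 0, 0, 40], [-21, 220, 0, 0, 40], [-21, 244, 0, 0, 40], [-21, 244, 0, 0, 40]]

```text
time: 15.62
tool_pos: [0.4467, 0.3661, 0.1468]
ee_rot: [-3.137, 0.001, 1.468]
wrist_force: [-0.2, 0.1, -3.6]
width: 0.0476
```

```bash
python3 o.py
```

```text
15.6167 [0.4467 0.3661 0.1468] [-3.1367  0.0009  1.4678] 0.04759305046886199 [-0.176   0.1393 -3.5541]
```

Request:
step_arm:
  plan:
    - [[0, 0, 0, 0, 40], [0, 0, -20, 0, 40], [0, 0, -45, 0, 40], [0, 0, -70, 0, 40], [0, 0, -90, 0, 40], [0, 0, -104, 0, 40], [0, 0, -112, 0, 40], [0, 0, -112, 0, 40]]

```text
time: 16.28
tool_pos: [0.4471, 0.3598, 0.0349]
ee_rot: [-3.136, 0.005, 1.461]
wrist_force: [-0.4, -0.2, -2.3]
width: 0.0474
```

Request:
step_arm:
  plan:
    - [[0, 0, -3, 0, 40], [0, 0, -6, 0, 40], [0, 0, -7, 0, 40], [0, 0, -7, 0, 40]]

```text
time: 16.62
tool_pos: [0.4495, 0.3626, 0.0325]
ee_rot: [3.14, -0.001, 1.463]
wrist_force: [-0.3, 0.4, -3.1]
width: 0.0477
```

Nothing blocked it; about 1 mm above the floor. Release and retreat toward jar 0.

Request:
step_arm:
  plan:
    - [[0, 0, -1, 0, 40], [0, 0, -1, 0, 60], [0, 0, -1, 0, 64], [0, 0, -1, 0, 64], [0, 0, -1, 0, 64], [0, 0, 35, 0, 64], [0, 0, 75, 0, 64], [0, 0, 110, 0, 64]]

```text
time: 17.28
tool_pos: [0.4486, 0.3622, 0.1426]
ee_rot: [-3.141, 0.001, 1.463]
wrist_force: [0.5, 2.4, 0.4]
width: 0.06
```

Request:
step_arm:
  plan:
    - [[0, -35, 0, 0, 64], [0, -75, 0, 0, 68], [0, -115, 0, 0, 68], [0, -155, 0, 0, 68], [0, -195, 0, 0, 68], [0, -235, 0, 0, 68], [0, -275, 0, 0, 68], [0, -275, 0, 0, 68]]

```text
time: 17.95
tool_pos: [0.449, 0.0812, 0.1416]
ee_rot: [3.14, 0.004, 1.455]
wrist_force: [0.4, 1.2, 0.5]
width: 0.0639
```

```bash
python3 o.py; python3 hd.py
python3 - <<'E'
from rim import *
t=snap('top'); s=snap('side')
P=(.4485,.3626,.08)
for q in (s,t):
    u,v=proj(q,P)[0].astype(int); f=q['frame'][v-12:v+12,u-12:u+12].astype(int); m=(f.sum(2)<300)&(f[...,0]-f[...,2]>15)
    print(proj(q,P),[(x[0]+[u-12,v-12],x[1],onz(q,x[0]+[u-12,v-12],.08)) for x in blobs(m,15)])
a=t['frame'][225:310,180:280];b=s['frame'][170:255,210:310]
cv2.imwrite('pics/r.png',np.hstack([cv2.resize(x[:,:,::-1],(400,340),interpolation=cv2.INTER_CUBIC) for x in(a,b)]))
E
```

```text
17.95 [0.449  0.0812 0.1416] [3.1403 0.0036 1.4548] 0.06388660899372804 [0.3898 1.2121 0.4901]
[(array([299.9, 230. ]), array([295, 227]), array([11,  8, 67], dtype=int32))] [[299.908  229.9449]]
[(array([303.3, 230.7]), array([302, 229]), array([ 4,  5, 17], dtype=int32)), (array([316.5, 241.3]), array([311, 238]), array([12,  8, 77], dtype=int32))] [[316.8085 241.2486]]
[] [[348.5184 235.0863]]
[[238.5258 193.3768]] [(array([240.2, 194.1]), array([  0,   6,  24,  18, 202], dtype=int32), array([[0.4491, 0.3535, 0.08  ]]))]
[[206.7522 265.7192]] [(array([206.2, 262.5]), array([  1,   0,  23,  24, 405], dtype=int32), array([[0.4611, 0.3628, 0.08  ]]))]
```

View pics/r.png

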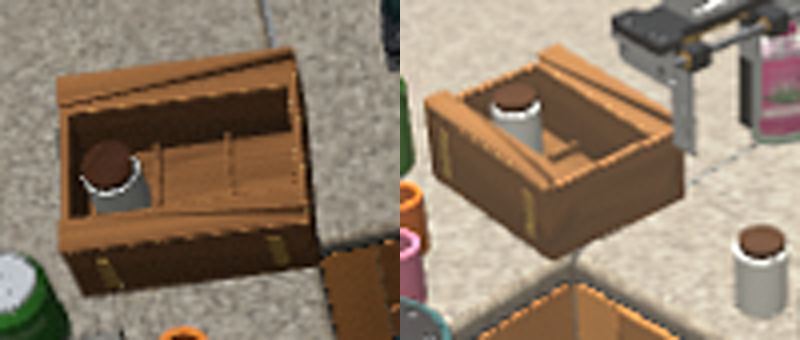

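Jar 2 stands upright in the +x compartment, centred. Now jar 0 into the middle.

Request:
step_arm:
  plan:
    - [[-8, -33, 0, 0, 68], [-16, -65, -10, 0, 68], [-16, -65, -40, 0, 68], [-16, -65, -75, 0, 68], [-16, -65, -100, 0, 68], [-16, -65, -116, 0, 68], [-16, -65, -116, 0, 68], [-16, -65, -116, 0, 68]]

```text
time: 18.77
tool_pos: [0.4324, 0.0239, 0.0249]
ee_rot: [-3.139, -0.0, 1.465]
wrist_force: [-0.2, 0.6, -0.5]
width: 0.0638
```

Request:
step_arm:
  plan:
    - [[0, 0, 0, 0, 40], [0, 0, 0, 0, 40], [0, 0, 0, 0, 40], [0, 0, 0, 0, 40], [0, 0, 0, 0, 40], [0, 0, 40, 0, 40], [0, 0, 80, 0, 40], [0, 0, 120, 0, 40]]

```text
time: 19.43
tool_pos: [0.4317, 0.0223, 0.1456]
ee_rot: [-3.139, 0.0, 1.463]
wrist_force: [2.5, 0.1, -2.1]
width: 0.0475
```

Request:
step_arm:
  plan:
    - [[0, 0, 5, 0, 40], [2, 40, 5, 0, 40], [4, 80, 5, 0, 40], [6, 120, 5, 0, 40], [8, 160, 5, 0, 40], [9, 200, 5, 0, 40], [9, 240, 5, 0, 40], [9, 278, 5, 0, 40]]

```text
time: 20.1
tool_pos: [0.4412, 0.3022, 0.1491]
ee_rot: [-3.141, 0.001, 1.463]
wrist_force: [0.2, 0.2, -2.9]
width: 0.0473
```

```bash
python3 o.py; python3 -c "
from h import *
for i in range(3): cams.snapshot('side')
"; python3 o.py; python3 hd.py
```

```text
20.1 [0.4412 0.3022 0.1491] [-3.1406  0.0009  1.4629] 0.04729801227646415 [ 0.1634  0.2168 -2.9371]
20.25 [0.4409 0.3022 0.1486] [-3.1396  0.0016  1.4671] 0.04694113435141539 [ 0.556  -0.8391 -3.0554]
[] [[299.908  229.9449]]
[(array([316.5, 241.3]), array([311, 238]), array([12,  8, 76], dtype=int32))] [[316.8085 241.2486]]
[] [[348.5184 235.0863]]
```

Request:
step_arm:
  plan:
    - [[0, -1, -25, 0, 40], [0, -1, -55, 0, 40], [0, -1, -80, 0, 40], [0, -1, -100, 0, 40], [0, -1, -110, 0, 40], [0, -1, -116, 0, 40], [0, -1, -119, 0, 40], [0, -1, -119, 0, 40]]

```text
time: 20.97
tool_pos: [0.4439, 0.2997, 0.0343]
ee_rot: [3.138, -0.004, 1.461]
wrist_force: [-0.0, 1.6, 3.7]
width: 0.0463
```

```bash
python3 o.py
```

```text
20.9667 [0.4439 0.2997 0.0343] [ 3.1377 -0.0037  1.461 ] 0.04629674418675691 [-0.0274  1.5982  3.7035]
```

Request:
step_arm:
  plan:
    - [[0, 0, 1, 0, 40], [0, 0, 1, 0, 60], [0, 0, 1, 0, 64], [0, 0, 1, 0, 64], [0, 0, 1, 0, 64], [0, 0, 40, 0, 64], [0, 0, 80, 0, 64], [0, 0, 115, 0, 64]]

```text
time: 21.63
tool_pos: [0.4415, 0.299, 0.1476]
ee_rot: [-3.141, 0.001, 1.463]
wrist_force: [0.8, 0.4, 0.7]
width: 0.0601
```

Request:
step_arm:
  plan:
    - [[-2, -35, 0, 0, 64], [-4, -75, 0, 0, 68], [-7, -115, 0, 0, 68], [-10, -155, 0, 0, 68], [-13, -195, 0, 0, 68], [-16, -235, 0, 0, 68], [-19, -275, 0, 0, 68], [-22, -315, 0, 0, 68]]

```text
time: 22.3
tool_pos: [0.4191, -0.0174, 0.1464]
ee_rot: [3.141, 0.0, 1.463]
wrist_force: [0.4, 0.6, -0.2]
width: 0.0636
```

Request:
step_arm:
  plan:
    - [[0, -35, 0, 0, 68], [0, -52, 0, 0, 68], [0, -52, -30, 0, 68], [0, -52, -65, 0, 68], [0, -52, -95, 0, 68], [0, -52, -115, 0, 68], [0, -52, -121, 0, 68], [0, -52, -121, 0, 68]]

```text
time: 22.97
tool_pos: [0.4181, -0.0672, 0.0235]
ee_rot: [-3.137, -0.001, 1.463]
wrist_force: [-1.0, -0.6, -0.1]
width: 0.0641
```

```bash
python3 o.py; python3 hd.py
```

```text
22.9667 [ 0.4181 -0.0672  0.0235] [-3.1369 -0.0007  1.4627] 0.06405159981242543 [-0.9628 -0.5744 -0.0801]
[] [[299.908  229.9449]]
[(array([317. , 241.1]), array([312, 237]), array([12,  9, 79], dtype=int32))] [[316.8085 241.2486]]
[] [[348.5184 235.0863]]
```

Request:
step_arm:
  plan:
    - [[0, 0, -1, 0, 40], [0, 0, -1, 0, 40], [0, 0, -1, 0, 40], [0, 0, -1, 0, 40], [0, 0, -1, 0, 40], [0, 0, 40, 0, 40], [0, 0, 80, 0, 40], [0, 0, 120, 0, 40]]

```text
time: 23.68
tool_pos: [0.4185, -0.0672, 0.1454]
ee_rot: [-3.138, -0.001, 1.463]
wrist_force: [0.5, -0.7, -3.1]
width: 0.0476
```

Request:
step_arm:
  plan:
    - [[2, 38, 4, 0, 40], [4, 77, 4, 0, 40], [6, 116, 4, 0, 40], [8, 155, 4, 0, 40], [10, 194, 4, 0, 40], [12, 233, 4, 0, 40], [14, 272, 4, 0, 40], [15, 306, 4, 0, 40]]

```text
time: 24.35
tool_pos: [0.434, 0.2407, 0.1486]
ee_rot: [-3.141, 0.0, 1.464]
wrist_force: [1.3, -0.3, -2.3]
width: 0.0474
```

Request:
step_arm:
  plan:
    - [[0, 0, 0, 0, 40], [0, 0, -30, 0, 40], [0, 0, -65, 0, 40], [0, 0, -90, 0, 40], [0, 0, -105, 0, 40], [0, 0, -114, 0, 40], [0, 0, -117, 0, 40], [0, 0, -117, 0, 40]]

```text
time: 25.02
tool_pos: [0.4345, 0.238, 0.0323]
ee_rot: [-3.141, 0.001, 1.463]
wrist_force: [-0.1, 0.5, -2.0]
width: 0.0477
```

```bash
python3 o.py
```

```text
25.0167 [0.4345 0.238  0.0323] [-3.1407  0.0006  1.4626] 0.047700710157047736 [-0.0516  0.5409 -1.9827]
```

Request:
step_arm:
  plan:
    - [[0, 0, 0, 0, 40], [0, 0, 0, 0, 60], [0, 0, 0, 0, 64], [0, 0, 0, 0, 64], [0, 0, 0, 0, 64], [0, 0, 40, 0, 64], [0, 0, 80, 0, 64], [0, 0, 115, 0, 64]]

```text
time: 25.68
tool_pos: [0.4348, 0.2383, 0.1494]
ee_rot: [3.141, -0.0, 1.463]
wrist_force: [1.4, -0.1, 0.7]
width: 0.0603
```

Request:
step_arm:
  plan:
    - [[0, -35, 10, 0, 64], [2, -75, 10, 0.03, 60], [3, -115, 10, 0.06, 50], [4, -155, 10, 0.1, 50], [6, -195, 10, 0.14, 50], [8, -235, 10, 0.18, 50], [10, -275, 10, 0.22, 50], [12, -315, 10, 0.257, 50]]

```text
time: 26.35
tool_pos: [0.4468, -0.0786, 0.1581]
ee_rot: [3.14, 0.001, 1.722]
wrist_force: [1.2, 0.3, 0.1]
width: 0.0466
```

```bash
python3 o.py; python3 m.py u
python3 - <<'E'
import cv2,numpy as np
a=cv2.imread('pics/ut.png')[225:310,180:280];b=cv2.imread('pics/us.png')[255:325,350:450];c=cv2.imread('pics/us.png')[170:255,210:310];d=cv2.imread('pics/ut.png')[195:265,370:470]
cv2.imwrite('pics/v.png',np.vstack([np.hstack([cv2.resize(x,(400,300),interpolation=cv2.INTER_CUBIC) for x in p]) for p in((a,c),(d,b))]))
E
```

```text
26.35 [ 0.4468 -0.0786  0.1581] [3.1398 0.0006 1.7218] 0.04659718034063032 [1.2387 0.3381 0.1341]
```

View pics/v.png

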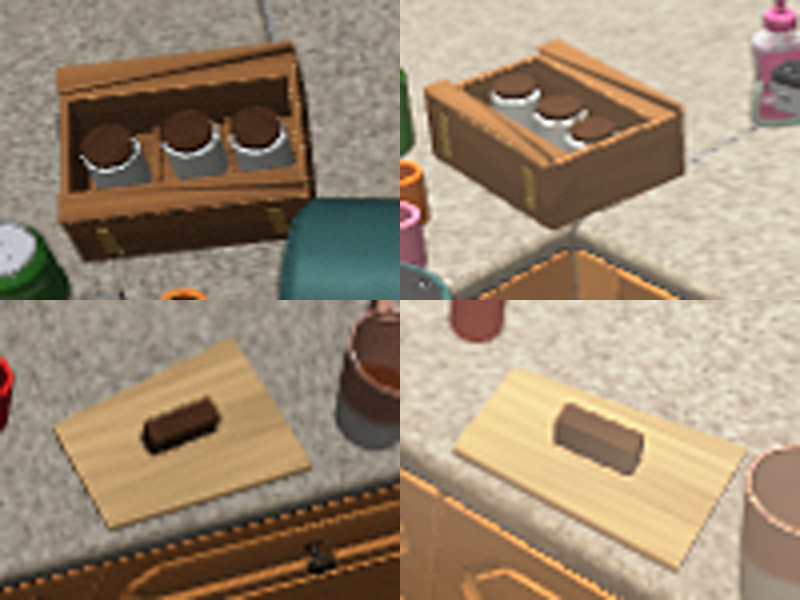

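All three stoppered jars stand in their compartments, and the lid has not moved (side corners at about (379,271) and (436,290)). I'll fit the lid pose from corners in both views.

```bash
cat > lid.py <<'E'
from f import *
from scipy.optimize import least_squares
s=snap('side');t=snap('top')
# lid frame corners (top side z=.008 edges of underside taken): (+x,+y),(+x,-y),(-x,-y),(-x,+y)
m=np.array([(.1,.0565),(.1,-.0565),(-.1,-.0745),(-.1,.0745)])
us=np.array([(455,451),(516,368),(745,452),(680,569)],float);us=np.c_[350+(us[:,0]-400)/4,255+(us[:,1]-300)/4.286]-.5
ut=np.array([(110,529),(54,428),(233,339),(311,467)],float);ut=np.c_[370+ut[:,0]/4,195+(ut[:,1]-300)/4.286]-.5
def W(p):
    c,n=np.cos(p[2]),np.sin(p[2]); return np.c_[m@np.array([[c,n],[-n,c]])+p[:2],[.003]*4]
for q in [[(s,us)],[(t,ut)],[(s,us),(t,ut)]]:
    r=least_squares(lambda p:np.concatenate([(proj(a,W(p))-b).ravel() for a,b in q]),[.45,-.38,1.72]); print(r.x,r.fun.round(1))
E
python3 lid.py
```

```text
[ 0.4577 -0.3817  1.7121] [-0.   0.  -0.   0.4  0.4 -0.6 -0.4  0.1]
[ 0.4579 -0.3819  1.7037] [ 0.1  0.3 -0.3 -0.4 -0.3 -0.2  0.5  0.3]
[ 0.4578 -0.3818  1.708 ] [ 0.  -0.1  0.1  0.4  0.5 -0.5 -0.5  0.2  0.1  0.4 -0.3 -0.3 -0.4 -0.3
  0.5  0.2]
```

Request:
step_arm:
  plan:
    - [[2, -35, 0, 0, 50], [4, -75, 0, 0, 50], [6, -115, 0, -0.012, 50], [8, -155, 0, -0.012, 50], [9, -195, 0, -0.012, 50], [10, -235, 0, -0.012, 50], [11, -275, 0, -0.012, 50], [11, -306, 0, -0.012, 50]]

```text
time: 27.22
tool_pos: [0.4591, -0.3834, 0.1574]
ee_rot: [3.141, 0.0, 1.71]
wrist_force: [1.1, -0.1, 0.7]
width: 0.0469
```

Request:
step_arm:
  plan:
    - [[0, 0, -30, 0, 50], [0, 0, -65, 0, 50], [0, 0, -100, 0, 50], [0, 0, -125, 0, 50], [0, 0, -140, 0, 50], [0, 0, -144, 0, 50], [0, 0, -144, 0, 50], [0, 0, -144, 0, 50]]

```text
time: 27.88
tool_pos: [0.4594, -0.382, 0.0147]
ee_rot: [3.14, 0.001, 1.71]
wrist_force: [0.1, -0.3, 0.8]
width: 0.0472
```

```bash
python3 o.py; python3 lid.py >/dev/null
python3 - <<'E'
from h import *
s=snap('side'); print(proj(s,[.4578,-.3818,.036]))
E
```

```text
27.8833 [ 0.4594 -0.382   0.0147] [3.1402 0.0013 1.7096] 0.04719109419912231 [ 0.0896 -0.3066  0.8029]
[[400.12808825 283.51866446]]
```

Request:
step_arm:
  plan:
    - [[0, 0, 0, 0, 20], [0, 0, 0, 0, 10], [0, 0, 0, 0, 10], [0, 0, 0, 0, 10], [0, 0, 0, 0, 10], [0, 0, 0, 0, 10], [0, 0, 20, 0, 10], [0, 0, 40, 0, 10]]

```text
time: 28.7
tool_pos: [0.4566, -0.381, 0.051]
ee_rot: [-3.139, -0.005, 1.708]
wrist_force: [-0.5, -0.1, -2.3]
width: 0.0239
```

Request:
step_arm:
  plan:
    - [[0, 0, 30, 0, 10], [0, 0, 60, 0, 10], [0, 0, 90, 0, 10], [-1, 30, 95, 0, 10], [-2, 60, 95, -0.02, 10], [-3, 95, 95, -0.04, 10], [-4, 130, 95, -0.06, 10], [-5, 165, 95, -0.08, 10]]

```text
time: 29.37
tool_pos: [0.4523, -0.2158, 0.1473]
ee_rot: [-3.141, -0.002, 1.626]
wrist_force: [1.5, -0.0, -1.8]
width: 0.024
```

Request:
step_arm:
  plan:
    - [[-2, 35, 0, -0.02, 10], [-4, 70, 0, -0.05, 10], [-6, 105, 0, -0.08, 10], [-8, 140, 0, -0.11, 10], [-10, 175, 0, -0.13, 10], [-12, 210, 0, -0.15, 10], [-14, 245, 0, -0.16, 10], [-16, 280, 0, -0.168, 10]]

```text
time: 30.03
tool_pos: [0.436, 0.0643, 0.1477]
ee_rot: [-3.141, -0.001, 1.459]
wrist_force: [0.4, -0.1, -2.4]
width: 0.024
```

```bash
python3 o.py
```

```text
30.0333 [0.436  0.0643 0.1477] [-3.1408 -0.0006  1.4592] 0.023958883410538565 [ 0.449  -0.1444 -2.35  ]
```

Request:
step_arm:
  plan:
    - [[-1, 38, 0, 0, 10], [-2, 76, 0, 0, 10], [-3, 112, 0, 0, 10], [-4, 138, 0, 0, 10], [-5, 148, 0, 0, 10], [-5, 148, 0, 0, 10], [-5, 148, 0, 0, 10], [-5, 148, 0, 0, 10]]

```text
time: 30.7
tool_pos: [0.4319, 0.2091, 0.148]
ee_rot: [-3.141, 0.001, 1.458]
wrist_force: [-1.0, 0.6, -2.1]
width: 0.0234
```

```bash
python3 o.py
python3 - <<'E'
from f import *
s=snap('side','w.png');t=snap('top')
for q in (s,t):
    f=q['frame'].astype(int); h=cv2.cvtColor(q['frame'],cv2.COLOR_RGB2HSV).astype(int)
    c=proj(q,[.4316,.2115,.145])[0].astype(int)
    print(c, f[c[1]-8:c[1]+9:4,c[0]-16:c[0]+17:8].tolist())
a=s['frame'][160:260,200:310];b=t['frame'][215:315,180:290]
cv2.imwrite('pics/x.png',np.hstack([cv2.resize(x[:,:,::-1],(400,364),interpolation=cv2.INTER_CUBIC) for x in(a,b)]))
E
```

```text
30.7 [0.4319 0.2091 0.148 ] [-3.1412  0.0012  1.4585] 0.023448092057795415 [-1.0439  0.559  -2.1059]
[261 193] [[[231, 192, 134], [252, 219, 155], [255, 242, 168], [220, 206, 184], [199, 187, 170]], [[245, 221, 157], [236, 190, 130], [128, 89, 65], [255, 235, 167], [208, 196, 178]], [[242, 214, 151], [249, 225, 157], [73, 55, 44], [216, 174, 123], [245, 220, 156]], [[242, 214, 151], [241, 212, 150], [248, 210, 147], [243, 204, 145], [247, 222, 160]], [[101, 75, 52], [242, 215, 153], [242, 215, 152], [238, 207, 147], [245, 220, 154]]]
[250 249] [[[175, 144, 100], [43, 43, 49], [18, 30, 29], [25, 43, 43], [46, 80, 79]], [[69, 61, 54], [38, 42, 46], [40, 43, 47], [34, 30, 25], [41, 70, 70]], [[70, 63, 56], [33, 35, 39], [17, 18, 22], [58, 54, 51], [31, 54, 54]], [[160, 133, 97], [73, 72, 74], [65, 67, 69], [107, 95, 80], [20, 36, 37]], [[200, 164, 114], [191, 155, 107], [182, 146, 101], [195, 161, 112], [104, 91, 65]]]
```

View pics/x.png

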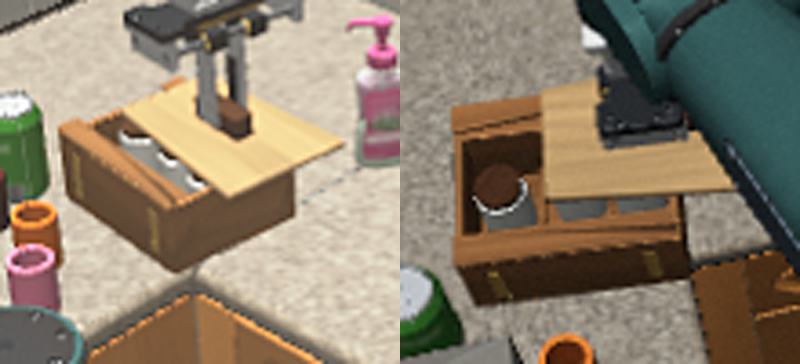

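The lid is held level over the chest, narrow end toward +y, with visible corners in the side crop at (345,143) and (228,197) and in the top crop at (547,197). I'll check these against the predicted pose.

Run:
```python
from f import *
s=snap('side');t=snap('top'); o=robot.get_obs()['tool_pos']; print(o)
m=np.array([(.1,.0565),(.1,-.0565),(-.1,-.0745),(-.1,.0745)]);a=1.459;c,n=np.cos(a),np.sin(a)
w=np.c_[m@np.array([[c,n],[-n,c]])+o[:2],[o[2]-.0115]*4]
print('side',proj(s,w).round(1).tolist(),'meas[2,3]',(294.4,198.8),(262.2,213.6))
print('top',proj(t,w).round(1).tolist(),'meas[0]',(219.9,268.6))
```

```text
[0.4322 0.2092 0.1485]
side [[233.6, 190.7], [257.7, 180.9], [295.2, 199.2], [262.8, 214.1]] meas[2,3] (294.4, 198.8) (262.2, 213.6)
top [[220.6, 270.0], [219.3, 239.8], [279.7, 227.4], [284.6, 266.5]] meas[0] (219.9, 268.6)
```

Agrees within about a pixel. Lower it.

Request:
step_arm:
  plan:
    - [[0, 0, -10, 0, 10], [0, 0, -22, 0, 10], [0, 0, -34, 0, 10], [0, 0, -42, 0, 10], [0, 0, -47, 0, 10], [0, 0, -50, 0, 10], [0, 0, -50, 0, 10], [0, 0, -50, 0, 10]]

```text
time: 31.57
tool_pos: [0.432, 0.2105, 0.0985]
ee_rot: [3.141, -0.0, 1.46]
wrist_force: [-0.4, 0.4, -2.3]
width: 0.024
```

```bash
python3 o.py
```

```text
31.5667 [0.432  0.2105 0.0985] [ 3.1413 -0.0001  1.46  ] 0.024026136301894294 [-0.3893  0.3885 -2.2966]
```

Request:
step_arm:
  plan:
    - [[0, 0, -1, 0, 10], [0, 0, -2, 0, 10], [0, 0, -3, 0, 10], [0, 0, -3, 0, 10], [0, 0, -3, 0, 10]]

```text
time: 31.98
tool_pos: [0.4323, 0.2105, 0.0959]
ee_rot: [3.141, -0.0, 1.46]
wrist_force: [0.8, -0.3, -1.2]
width: 0.0237
```

Request:
step_arm:
  plan:
    - [[0, 0, -0.5, 0, 10], [0, 0, -1, 0, 10], [0, 0, -1, 0, 10], [0, 0, -1, 0, 10]]

```text
time: 32.32
tool_pos: [0.4323, 0.2106, 0.0958]
ee_rot: [3.14, -0.001, 1.46]
wrist_force: [-1.1, -0.6, 5.5]
width: 0.0235
```

On the bed (contact at the expected height). Slide held for 48 mm.

Request:
step_arm:
  plan:
    - [[0.7, 6, 0, 0, 10], [1.3, 12, 0, 0, 10], [2, 18, 0, 0, 10], [2.7, 24, 0, 0, 10], [3.3, 30, 0, 0, 10], [4, 36, 0, 0, 10], [4, 36, 0, 0, 10], [4, 36, 0, 0, 10]]

```text
time: 32.98
tool_pos: [0.4368, 0.2468, 0.0959]
ee_rot: [3.139, -0.001, 1.46]
wrist_force: [0.6, -0.6, 5.5]
width: 0.0236
```

Request:
step_arm:
  plan:
    - [[0.6, 5, 0, 0, 10], [1.1, 10, 0, 0, 10], [1.7, 15, 0, 0, 10], [2.2, 20, 0, 0, 10], [2.2, 20, 0, 0, 10], [2.2, 20, 0, 0, 10]]

```text
time: 33.48
tool_pos: [0.439, 0.2664, 0.0959]
ee_rot: [3.139, -0.0, 1.46]
wrist_force: [1.1, -1.4, 5.7]
width: 0.0242
```

Request:
step_arm:
  plan:
    - [[0.5, 5, 0, 0, 10], [1, 10, 0, 0, 10], [1.4, 13, 0, 0, 10], [1.4, 13, 0, 0, 10]]

```text
time: 33.82
tool_pos: [0.4403, 0.279, 0.0959]
ee_rot: [3.14, 0.001, 1.46]
wrist_force: [-0.7, -2.2, 5.8]
width: 0.0238
```

Request:
step_arm:
  plan:
    - [[0.3, 3, 0, 0, 10], [0.7, 6, 0, 0, 10], [0.9, 8, 0, 0, 10], [0.9, 8, 0, 0, 10]]

```text
time: 34.15
tool_pos: [0.4411, 0.2867, 0.0959]
ee_rot: [3.14, 0.001, 1.46]
wrist_force: [0.3, -3.2, 5.8]
width: 0.0238
```

Request:
step_arm:
  plan:
    - [[0.2, 2, 0, 0, 10], [0.4, 4, 0, 0, 10], [0.6, 6, 0, 0, 10], [0.6, 6, 0, 0, 10]]

```text
time: 34.48
tool_pos: [0.442, 0.2922, 0.0959]
ee_rot: [3.139, 0.002, 1.459]
wrist_force: [0.2, -4.9, 6.7]
width: 0.0237
```

Request:
step_arm:
  plan:
    - [[0, 0, 0, 0, 45], [0, 0, 0, 0, 45], [0, 0, 0, 0, 45], [0, 0, 20, 0, 45], [0, 0, 45, 0, 45], [-3, -30, 45, 0, 30], [-6.5, -60, 45, 0, 10], [-6.5, -60, 45, 0, 0]]

```text
time: 35.15
tool_pos: [0.4342, 0.2302, 0.1396]
ee_rot: [3.141, 0.002, 1.457]
wrist_force: [-0.4, 1.2, 0.2]
width: 0.0254
```

Request:
step_arm:
  plan:
    - [[0, 0, 0, 0, 0], [0, 0, 0, 0, 0], [0, 0, -20, 0, 0], [0, 0, -39, 0, 0], [0, 0, -39, 0, 0], [0, 0, -39, 0, 0]]

```text
time: 35.65
tool_pos: [0.4335, 0.2339, 0.0991]
ee_rot: [-3.138, 0.001, 1.461]
wrist_force: [-0.6, -0.5, 0.7]
width: 0.0001
```

```bash
python3 o.py
```

```text
35.65 [0.4335 0.2339 0.0991] [-3.1385  0.0013  1.4609] 6.934322080995114e-05 [-0.6442 -0.5284  0.7195]
```

Request:
step_arm:
  plan:
    - [[0.6, 5, 0, 0, 0], [1.1, 10, 0, 0, 0], [1.6, 14, 0, 0, 0], [1.8, 16, 0, 0, 0], [2, 18, 0, 0, 0], [2, 18, 0, 0, 0]]

```text
time: 36.15
tool_pos: [0.437, 0.2516, 0.1011]
ee_rot: [3.14, -0.0, 1.46]
wrist_force: [-0.3, -0.1, 0.6]
width: 0.0004
```

Request:
step_arm:
  plan:
    - [[0.2, 1.5, 0, 0, 0], [0.3, 3, 0, 0, 0], [0.3, 3, 0, 0, 0]]

```text
time: 36.4
tool_pos: [0.4373, 0.254, 0.1008]
ee_rot: [3.14, 0.001, 1.459]
wrist_force: [0.9, -3.3, 1.8]
width: 0.0004
```

Request:
step_arm:
  plan:
    - [[0.1, 1, 0, 0, 0], [0.2, 2, 0, 0, 0], [0.2, 2, 0, 0, 0]]

```text
time: 36.65
tool_pos: [0.4376, 0.256, 0.1007]
ee_rot: [3.14, 0.001, 1.459]
wrist_force: [2.1, -5.0, 2.2]
width: 0.0001
```

Request:
step_arm:
  plan:
    - [[0.1, 1, 0, 0, 0], [0.2, 2, 0, 0, 0], [0.2, 2, 0, 0, 0]]

```text
time: 36.9
tool_pos: [0.4375, 0.2564, 0.1007]
ee_rot: [3.141, 0.004, 1.459]
wrist_force: [0.8, -8.1, 4.3]
width: 0.0003
```

Request:
step_arm:
  plan:
    - [[0.1, 1, 0, 0, 0], [0.1, 1, 0, 0, 0], [0.1, 1, 0, 0, 0]]

```text
time: 37.15
tool_pos: [0.4375, 0.2564, 0.1007]
ee_rot: [3.141, 0.006, 1.459]
wrist_force: [1.1, -10.6, 5.6]
width: 0.0
```

Run:
```python
from f import *
s=snap('side');t=snap('top');print(robot.get_obs()['wrist_force'])
# chest -x end wall world +x corner vs lid; print wood masks extents
for q,n in((s,'s'),(t,'t')):
    f=q['frame']; h=cv2.cvtColor(f,cv2.COLOR_RGB2HSV).astype(int)
    m=((h[...,0]>12)&(h[...,0]<24)&(h[...,1]>70)&(h[...,2]>165)&(f[...,1].astype(int)>135)).astype(np.uint8)
    m[:160]=0;m[320:]=0;m[:,:180]=0;m[:,310:]=0
    cs=max(cv2.findContours(m,0,2)[0],key=cv2.contourArea); print(n,cv2.contourArea(cs),cv2.approxPolyDP(cs,3,True)[:,0].tolist())
a=np.array([.4415,.301]);ca=1.460;c,k=np.cos(ca),np.sin(ca);R=np.array([[c,k],[-k,c]])
m=np.array([(.1,.0565),(.1,-.0565),(-.1,-.0745),(-.1,.0745)])
for q in(s,t): print(proj(q,np.c_[m@R+a,[.09]*4]).round(1).tolist())
```

```text
[  1.0321 -11.5363   4.1335]
s 847.0 [[216, 194], [245, 216], [239, 207], [249, 215], [277, 202], [275, 197], [280, 200], [258, 186], [258, 198], [246, 199], [239, 190], [249, 189], [248, 181]]
t 1153.5 [[194, 252], [194, 279], [255, 275], [254, 261], [245, 251], [244, 264], [224, 267], [212, 262], [212, 256], [222, 252], [219, 246]]
[[220.8, 192.5], [244.2, 183.0], [279.2, 200.5], [247.6, 214.8]]
[[194.7, 281.1], [194.4, 251.1], [253.6, 238.8], [257.1, 277.7]]
```

Request:
step_arm:
  plan:
    - [[0.1, 1, 0, 0, 0], [0.2, 2, 0, 0, 0], [0.2, 2, 0, 0, 0], [0.2, 2, 0, 0, 0]]

```text
time: 37.58
tool_pos: [0.4375, 0.2564, 0.1007]
ee_rot: [3.141, 0.011, 1.458]
wrist_force: [-0.3, -16.3, 7.8]
width: 0.0007
```

```bash
python3 o.py
python3 - <<'E'
from f import *
from itertools import product
s=snap('side');f=s['frame'].astype(int)
# profiles across -x end (along chest x), at lid lateral y=+-.03 (lid top z=.09) in side view; same at several lateral offsets on rails (z=.091, +-.079)
a=np.array([.4415,.301]);c,k=np.cos(1.46),np.sin(1.46)
for q,n,xs in((s,'side -x',np.arange(-.115,-.085,.003)),(snap('top'),'top +x',np.arange(.088,.116,.003))):
    f=q['frame'].astype(np.float32)
    for y in(-.079,-.045,-.025,.0,.025,.045,.079):
        P=np.array([[a[0]+x*c-y*k,a[1]+x*k+y*c,.09] for x in xs]); uv=proj(q,P).astype(np.float32)
        v=cv2.remap(f,uv[:,0].reshape(1,-1),uv[:,1].reshape(1,-1),cv2.INTER_LINEAR)[0]; print(n,y,v.sum(1).round().astype(int).tolist())
E
```

```text
37.5833 [0.4375 0.2564 0.1007] [3.141  0.0105 1.4581] 0.0006975520243628064 [ -0.349  -16.2981   7.7783]
side -x -0.079 [608, 615, 590, 561, 500, 444, 396, 369, 375, 363]
side -x -0.045 [238, 239, 294, 404, 502, 586, 636, 647, 642, 635]
side -x -0.025 [244, 247, 261, 338, 460, 570, 621, 637, 633, 627]
side -x 0.0 [232, 242, 271, 327, 422, 509, 577, 602, 593, 590]
side -x 0.025 [256, 258, 281, 357, 443, 531, 574, 595, 592, 590]
side -x 0.045 [234, 234, 272, 369, 480, 579, 622, 640, 638, 633]
side -x 0.079 [218, 240, 254, 281, 296, 326, 373, 386, 402, 408]
top +x -0.079 [340, 340, 333, 326, 336, 392, 442, 455, 456, 436]
top +x -0.045 [486, 488, 489, 486, 473, 447, 424, 410, 408, 408]
top +x -0.025 [490, 491, 492, 490, 468, 427, 415, 448, 438, 400]
top +x 0.0 [452, 448, 443, 441, 442, 434, 419, 431, 441, 431]
top +x 0.025 [436, 434, 437, 440, 442, 448, 446, 408, 389, 396]
top +x 0.045 [459, 461, 463, 462, 462, 465, 463, 437, 431, 434]
top +x 0.079 [254, 265, 270, 250, 276, 359, 414, 425, 442, 442]
```

The lid is wedged: it did not move between 11 N and 16 N of push, and its ends are flush within the 1-pixel resolution. Back off and check it stays.

Request:
step_arm:
  plan:
    - [[-0.5, -5, 0, 0, 0], [-1, -12, 0, 0, 0], [-2, -20, 10, 0, 0], [-2, -20, 45, 0, 0], [-2, -20, 85, 0, 0], [-2, -60, 110, 0, 0], [-2, -100, 110, 0, 0], [-2, -140, 110, 0, 0]]

```text
time: 38.35
tool_pos: [0.4363, 0.1229, 0.2139]
ee_rot: [3.136, -0.003, 1.464]
wrist_force: [0.4, -0.1, -0.5]
width: 0.0006
```

Request:
step_arm:
  plan:
    - [[0, -40, 0, 0, 0], [0, -80, 0, 0, 0], [0, -120, 0, 0, 0], [0, -160, 0, 0, 0], [0, -160, 0, 0, 0], [0, -160, 0, 0, 0], [0, -160, 0, 0, 0], [0, -160, 0, 0, 0]]

```text
time: 39.02
tool_pos: [0.4355, -0.0357, 0.2107]
ee_rot: [3.141, -0.001, 1.462]
wrist_force: [0.3, -0.1, -0.4]
width: 0.0004
```

```bash
python3 o.py
python3 - <<'E'
from f import *
a=np.array([.4415,.301]);c,k=np.cos(1.46),np.sin(1.46)
for nm in('side','top'):
  q=snap(nm,'z%s.png'%nm); f=q['frame'].astype(np.float32)
  for y in (-.076,-.045,-.025,.025,.045,.079):
    e=[]
    for sg in(-1,1):
        xs=np.arange(.08,.125,.001)*sg
        P=np.array([[a[0]+x*c-y*k,a[1]+x*k+y*c,.09] for x in xs]); uv=proj(q,P).astype(np.float32)
        v=cv2.GaussianBlur(cv2.remap(f,uv[:,0].reshape(1,-1),uv[:,1].reshape(1,-1),cv2.INTER_LINEAR)[0].sum(1).reshape(1,-1),(5,1),1)[0]
        g=np.abs(np.gradient(v)); e.append((round(float(xs[g.argmax()]),3),int(g.max())))
    print(nm,y,e)
E
```

```text
39.0167 [ 0.4355 -0.0357  0.2107] [ 3.1412 -0.0011  1.462 ] 0.00037459639479788166 [ 0.2973 -0.1087 -0.372 ]
side -0.076 [(-0.107, 25), (0.104, 7)]
side -0.045 [(-0.106, 38), (0.105, 4)]
side -0.025 [(-0.104, 40), (0.082, 11)]
side 0.025 [(-0.103, 32), (0.112, 3)]
side 0.045 [(-0.104, 38), (0.098, 1)]
side 0.079 [(-0.099, 15), (0.101, 27)]
top -0.076 [(-0.1, 32), (0.103, 23)]
top -0.045 [(-0.097, 74), (0.103, 10)]
top -0.025 [(-0.099, 62), (0.103, 14)]
top 0.025 [(-0.099, 60), (0.121, 14)]
top 0.045 [(-0.104, 103), (0.107, 6)]
top 0.079 [(-0.104, 97), (0.102, 25)]
```

```bash
python3 -c "
from bench import robot; print(robot.close_job())"
```

```text
the job is handed in; nothing more can be done
None
```

The job is handed in at about 39 s of the 210 s. All three white jars are stoppered and stand upright in the chest, one to a compartment, and the lid is slid home and wedged. All three stoppers were used, so none is left over.

- **Stoppers and jars:** The picture taken before the lid went on showed all three stoppered jars upright, one in each compartment. While I set stopper 1, the wrist read a light sideways force of about 3 N. I shifted the gripper 2 mm, and its head then read at the same height on the rim as the first stopper's.
- **Lid wedged:** It came down on the bed at the expected height. It did not move as the push rose from 11 N to 16 N.
- **Lid flush:** After I backed off, the top view put the -x ends of lid and chest in line within 1–2 mm. At the +x end the edge contrast was weak and the readings scattered (two of the four lid-edge readings in the top view agreed with the chest). The side view was only good to about 3 mm, so flushness there is less certain.
- **Knock aside:** I saw no jar or lid knocked aside before I picked it up. The other kitchen things were not touched as far as I could tell; I did not check their positions at the end.

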